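Load the bridge-blank drying box

TASK

Load the drying box for the night: lift off its cover and take out the slotted rack, laying both on the clear bench beside it, lay all the dark rosewood blanks flat on the chamber's floor, set the rack back level on the four corner ledges above them, and lay all the pale maple blanks flat on the rack beside its handle. Then put the cover back so that it sits fully down and level on the rim, and last press the rocker switch on. Leave the other things on the bench where they are.

Things in the scene. Friction and masses are not known exactly. Their poses are not given: they have to be found in the camera images.
- box: Drying box, fixed: a grey heater base carrying an open-topped plywood chamber (outside 166 mm along x, 212 mm along y, walls 8 mm thick), with a grey switch panel on its -x side, 66 mm deep along x, 212 mm wide, top 60 mm over the bench. The bench close by on its -y side is clear. Origin: on the bench under the chamber's middle; x, y along its sides, z up.
- floor (a point): Middle of the chamber's dark metal floor, 40 mm over the bench; axes as the box. The chamber inside is 150 mm along x and 196 mm along y. In each corner a wooden ledge block reaches 12 mm along x and 18 mm along y from the walls; its top is 15 mm over the floor.
- rim (a point): Centre of the chamber's mouth in the plane of its rim, 86 mm over the bench, 46 mm over the floor; axes as the box.
- switch (a joint): Red rocker switch, 26 x 52 mm, in the middle of the panel, 116 mm towards -x from the chamber's middle. It rocks about the box's x axis and stays where left: 0 = off (its +y half, with the white dot, stands up), 0.34 rad = on (+y half pressed down). It takes about 4 N at the press point.
- switch_on (a point): Press point on top of the rocker's +y half (white dot), about 74 mm over the bench when off; it goes down some 5 mm. Axes turn with the rocker.
- rack: Slotted aluminium rack, 0.2 kg: plate 140 x 186 x 4 mm (x, y, z), in its middle an upright handle 70 mm long (x), 10 mm thick (y), its top 20 mm over the plate's underside. Origin: centre of the underside, z up. It goes in with x along the box's x, 5 mm to spare all round, and rests (as it does at the start) on the four ledges, its underside then 55 mm over the bench.
- cover: Loose plywood cover, 0.25 kg: plate 170 x 216 x 6 mm (x, y, z); under it a frame of strips, 140 x 186 mm outside, 6 mm high, drops into the chamber with 5 mm to spare; on top a dark grip bar 18 mm wide (x), 100 mm long (y), 26 mm high. Origin: centre of the frame's underside, z up. Seated, as at the start: y along the box's y, origin 80 mm over the bench.
- rosewood1: Dark brown rosewood bridge blank, about 125 x 28 x 12 mm, lying flat. Origin: centre of its underside; x along its length, y across its 28 mm width, z up. May be absent.
- rosewood2: Dark brown rosewood bridge blank, about 125 x 28 x 12 mm, lying flat. Origin: centre of its underside; x along its length, y across its 28 mm width, z up. May be absent.
- rosewood3: Dark brown rosewood bridge blank, about 125 x 28 x 12 mm, lying flat. Origin: centre of its underside; x along its length, y across its 28 mm width, z up. May be absent.
- maple1: Pale maple bridge blank, about 125 x 28 x 12 mm, lying flat. Origin: centre of its underside; x along its length, y across its 28 mm width, z up. May be absent.
- maple2: Pale maple bridge blank, about 125 x 28 x 12 mm, lying flat. Origin: centre of its underside; x along its length, y across its 28 mm width, z up. May be absent.
- sander: Sanding block, cork-brown on grey, 110 x 34 x 22 mm, not a blank; stays where it is. Origin: centre of its underside.
- glue: White glue bottle with a red cap, 64 mm wide, 150 mm tall; stays. Origin: centre of its underside.
- jar: Amber jar with a black lid, 52 mm wide, 55 mm tall; stays. Origin: centre of its underside.
- tape: Yellow roll of tape lying flat, 92 mm across, 24 mm high; stays. Origin: centre of its underside.
- cork: Cork block 75 x 45 x 30 mm; stays. Origin: centre of its underside.
- brushes: Blue tin of brushes, 84 mm wide, 180 mm tall; stays. Origin: centre of its underside.

How it is judged:
On the way, in this order (a step that is already met when the one before it is completed fails the run):
1. the cover and the rack are off the box (horizontal distance between each of cover, rack and rim above 0.12 m), for 0.1 s.
2. all rosewood blanks lie flat on the chamber floor (x of rosewood1 in the frame of box between -0.075 and 0.075 m and y of rosewood1 in the frame of box between -0.09 and 0.09 m and z of rosewood1 in the frame of box between 0.036 and 0.045 m and angle between each of rosewood1, rosewood2, rosewood3's own z axis and vertical below 0.06 rad and x of rosewood2 in the frame of box between -0.075 and 0.075 m and y of rosewood2 in the frame of box between -0.09 and 0.09 m and z of rosewood2 in the frame of box between 0.036 and 0.045 m and x of rosewood3 in the frame of box between -0.075 and 0.075 m and y of rosewood3 in the frame of box between -0.09 and 0.09 m and z of rosewood3 in the frame of box between 0.036 and 0.045 m), for 0.2 s.
3. the rack sits level on the four ledges, above the rosewood (all of step 2 and z of rack in the frame of box between 0.0525 and 0.0575 m and angle between rack's own z axis and vertical below 0.03 rad and horizontal distance between rack and rim below 0.012 m), for 0.2 s.
4. all maple blanks lie flat on the rack (all of step 3 and x of maple1 in the frame of rack between -0.075 and 0.075 m and y of maple1 in the frame of rack between -0.09 and 0.09 m and z of maple1 in the frame of rack between 0.001 and 0.0075 m and angle between each of maple1, maple2's own z axis and vertical below 0.06 rad and x of maple2 in the frame of rack between -0.075 and 0.075 m and y of maple2 in the frame of rack between -0.09 and 0.09 m and z of maple2 in the frame of rack between 0.001 and 0.0075 m), for 0.2 s.
5. the cover is seated level on the rim (all of step 4 and z of cover in the frame of box between 0.0775 and 0.0825 m and angle between cover's own z axis and vertical below 0.025 rad and horizontal distance between cover and rim below 0.012 m), for 0.2 s.
6. the switch is on (value of joint switch above 0.25 rad), for 0.1 s.
At the end, for the whole second after the job is handed in: Rosewood flat (0.06 rad) on the floor, rack level (0.03 rad) on its ledges, within 2.5 mm in height, maple flat on the rack, cover on the rim within 2.5 mm of fully down, level within 0.025 rad and 12 mm of the rim's centre, switch past 0.25 rad, all at rest (all of step 5 and value of joint switch above 0.25 rad and linear speed of each of rosewood1, rosewood2, rosewood3, maple1, maple2, rack, cover below 0.02 m/s); the robot touches nothing.
It fails at once if another thing on the bench is disturbed (moved more than 40 mm) (distance of any of sander, glue, jar, tape, cork, brushes from where it was at the start of the episode above 0.04 m).
Of rosewood1, rosewood2, rosewood3 only 2 to 3 are there at a start; the rules pass over those that are not, and their reading is None.
Of maple1, maple2 only 1 to 2 are there at a start; the rules pass over those that are not, and their reading is None.
At some moment in a run one of rosewood1, rosewood2, rosewood3, maple1, maple2, cover may be knocked a few centimetres aside while the robot is not near it.
It also fails if it takes over 210 s, if anything falls off the work surface, if the arm or the gripper's body presses on something with over 40 N, if the wrist force passes 120 N, or if a joint passes its speed limit or range.

ROBOT

A 6-joint arm with a two-finger parallel gripper is mounted at the origin on the work surface. World frame = base frame: x ahead of the robot, y to its left, z up, the work surface at z = 0. Lengths are in m, angles in rad, forces in N, time in s.
With the tool pointing down it reaches from about 0.275 to 0.775 m from the base axis. Payload 14.6 kg.
Tool frame: the origin (TCP) lies on the centre line of the jaws, within the pads' length; the fingertips stand bot.finger_overhang ahead of it and the grasp point (between the pads) lies 6 mm ahead of it (bot.finger_overhang is the distance from the TCP to the fingertips, in m); z points along the fingers, y is the line along which they close (so a half turn about z gives the same grasp; the last joint's range is limited). The gripper opens to 85 mm and grips with 20 to 120 N. Pads are 22 mm wide; open, the fingers measure 114 mm over their backs; the gripper's body (76 mm by 85 mm) begins 54 mm behind the grasp point. The pads swing forward as they close: fully open they stand 13 mm farther back than shut.
Start: joints at [-1.264, 0.263, -0.048, 1.259, 0, 1.415], TCP at [0.234, -0.47, 0.256] pointing down, gripper open.
Joint ranges: [-2.65, 2.65], [-0.89, 1.7], [-1.18, 1.37], [-2.13, 2.11], [-1.35, 1.29], [-3.14, 3.14]. Speed limits (rad/s): [1.89, 1.89, 2.57, 2.79, 3.14, 3.14].

INTERFACE

Orientations are given as a rotation vector (axis times angle).
In Python, from workcell import bot, cams, job gives the robot as it stands. The module is installed in compiled form; this text tells all that it offers.
- The arm moves only by the tool servo_tool, never from a script. Its argument "moves" is a list of rows, each an object with "fingers": the opening, from 0 (shut) to 1 (fully open); "dp": the shift along the tool's x, y, z in m, a list of three; "dr": the turn, a rotation vector about the tool's x, y, z in degrees, a list of three. In form: [{"fingers": fingers, "dp": [dx, dy, dz], "dr": [rx, ry, rz]}, ...]. A call has exactly 5 rows; each row is the pose to reach, as a shift and turn from the pose commanded when the call began, along the tool's axes at that moment; what a row does not reach only later rows make up. A row lasts 1/12 s, in which the tool goes at most 41.7 mm and 7.16 degrees, less where a joint would pass 70% of its speed; a pose out of reach is approached as far as the arm can. A call with a gripper value outside its range is refused whole. The fingers move at their own pace and stop on an object; "newtons" is the grip in N (left out, the last holds). Time passes only in rows, so rows that repeat a pose let the fingers close, or fill a call up. It gives the time, the measured TCP pose, the force, the opening and the grip force at its end, in the units of the state.
- bot.observe(): the state, without advancing time (a new reading comes with each control period).
- cams.get_image(name): name is "scene" or "top" or "wrist"; returns (picture, depth): 420x560x3 uint8, red, green, blue; 420x560 float32, m along the optical axis (not along the pixel's ray), 0 where there is no reading.
- cams.camera_info(name): a dict with "fx", "fy", "cx", "cy" (pixels), "rvec" (rotation vector, rad) and "tvec" (3), from world to camera coordinates, as OpenCV has them; the wrist camera has in their place "T_tool_cam" (4x4, takes a point from camera to tool coordinates, whose origin is the TCP and whose axes are the flange's). Camera axes: x right, y down, z forward; pixel columns grow to the right and rows downward; lengths in m; the calibration is good to about 2 mm. A picture is of the moment at which its call begins: read the wrist's pose just before it. camera_info takes no time and is no camera call.
- job.close_job(): hands the job in; it is judged then, once.
The state is a dict: "time": time; "qpos": joint angles; "dq": joint speeds; "tau": joint torques, N m; "ee_pos": TCP position; "tool_rot": TCP orientation; "wrist_force": force on the tool from outside, world axes, zero at the start; "torque": the same for the moment, N m; "opening": finger opening in m; "gripper_force": force on a finger pad.
Only numpy, scipy, OpenCV 4.12 (cv2) and the standard library are available. Lean on these libraries where they do the work, as an engineer would, in place of code of your own. Each camera call takes 0.05 s, during which the arm holds its last target. There are 200 camera calls.

## Working session

There is one attempt and no reset: what is moved stays moved. The work goes in short steps, Python scripts to look and compute and a tool call to move; the robot and the scene stay as the last step left them, time stands still between calls to the robot, and variables do not carry over. Pictures are saved under pics/ and viewed, at most 14 in all, crops included, and the job is handed in when it is done.

Besides the shell and the picture viewer there is one more tool, called after ">>>" as a command line: name --argument value ..., lists and objects as JSON in quotes. servo_tool: Moves the arm, as the interface text tells. Its arguments: {"type":"object","properties":{"moves":{"type":"array","items":{"type":"object","properties":{"fingers":{"type":"number"},"dp":{"type":"array","items":{"type":"number"}},"dr":{"type":"array","items":{"type":"number"}}}}},"newtons":{"type":"number"}},"required":["moves"]}

```bash
mkdir -p pics; python3 - <<'E'
from workcell import bot,cams
import cv2,numpy as np
print(bot.observe(),bot.finger_overhang)
for n in("scene","top","wrist"):
    p,d=cams.get_image(n); cv2.imwrite(f"pics/{n}0.png",p[:,:,::-1]); np.save(f"{n}0.npy",d); print(n,cams.camera_info(n))
E
```

```text
{'time': 0.0, 'qpos': array([-1.26428536e+00,  2.63515902e-01, -4.89263061e-02,  1.25940817e+00,
       -1.86027742e-05,  1.41552051e+00]), 'dq': array([ 6.69720352e-04,  1.28082018e-03,  1.19139954e-04, -6.51800734e-05,
       -1.29876830e-03, -9.85609723e-04]), 'tau': array([ 6.51130413e-04, -6.37607288e+01,  3.84564757e+01,  1.36756006e-02,
       -5.67708389e-05, -7.28012083e-06]), 'ee_pos': array([ 0.23383932, -0.46976934,  0.25583263]), 'tool_rot': array([-3.05720033e+00, -7.18704801e-01,  1.54166938e-04]), 'wrist_force': array([-0.18519396, -0.27357496, -0.0450437 ]), 'torque': array([-0.02276873, -0.05842236,  0.02352844]), 'gripper_force': 0.0, 'opening': 0.08524491081064188} 0.025
scene {'fx': 419.68796469619633, 'fy': 419.68796469619633, 'cx': 281.89822443059023, 'cy': 206.66259630043842, 'rvec': array([ 2.09585753,  1.07700477, -0.50305335]), 'tvec': array([-0.28943591, -0.25591301,  1.73732484])}
top {'fx': 468.9502168435726, 'fy': 468.9502168435726, 'cx': 276.5922442231352, 'cy': 218.47655345525718, 'rvec': array([ 2.21011546, -2.19190535,  0.08838858]), 'tvec': array([-0.0509273 ,  0.55940406,  1.2807384 ])}
wrist {'fx': 290.96696043621756, 'fy': 290.96696043621756, 'cx': 287.21622483320465, 'cy': 207.77936277739684, 'T_tool_cam': array([[ 8.26335680e-04, -9.61669547e-01, -2.74209772e-01,
         6.90685281e-02],
       [ 9.99999480e-01,  9.58340263e-04, -3.47439831e-04,
        -1.10481607e-03],
       [ 5.96908570e-04, -2.74209342e-01,  9.61669840e-01,
        -1.17737510e-01],
       [ 0.00000000e+00,  0.00000000e+00,  0.00000000e+00,
         1.00000000e+00]])}
```

View pics/top0.png

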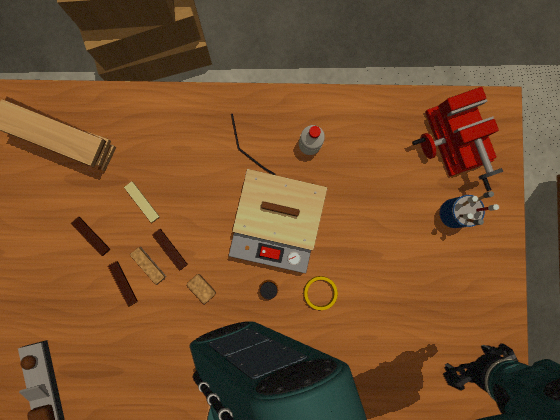

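View pics/scene0.png

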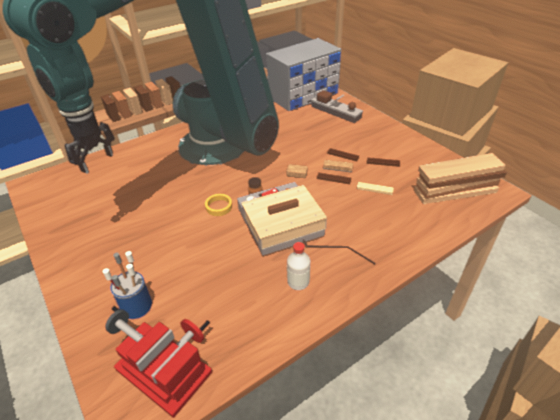

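The top view (up = +x, left = +y) shows three rosewood blanks at (90,236), (122,283) and (170,249), and one maple at (141,201). The covered box is at about (278,215), with its red switch at (270,252). The bench to the right of the box (-y) is clear apart from the tape at (321,293). The scene view agrees.

```bash
cat > h.py <<'E'
import numpy as np,cv2
from scipy.spatial.transform import Rotation as R
from workcell import bot,cams
def cam(n,s=None):
    """K, world->cam rotation, translation"""
    c=cams.camera_info(n); K=np.array([[c["fx"],0,c["cx"]],[0,c["fy"],c["cy"]],[0,0,1]])
    if n!="wrist": return K,R.from_rotvec(c["rvec"]).as_matrix(),np.array(c["tvec"])
    T=np.eye(4); T[:3,:3]=R.from_rotvec(s["tool_rot"]).as_matrix(); T[:3,3]=s["ee_pos"]
    W=np.linalg.inv(T@c["T_tool_cam"]); return K,W[:3,:3],W[:3,3]
def onplane(C,uv,z):
    K,Rm,t=C; uv=np.atleast_2d(uv).astype(float)
    r=(np.c_[uv,np.ones(len(uv))]@np.linalg.inv(K).T)@Rm; o=-Rm.T@t
    return o+r*((z-o[2])/r[:,2])[:,None]
def cloud(C,d):
    K,Rm,t=C; v,u=np.indices(d.shape)
    P=np.stack([(u-K[0,2])/K[0,0]*d,(v-K[1,2])/K[1,1]*d,d],-1); return (P-t)@Rm
def tri(obs):
    A=np.zeros((3,3));b=np.zeros(3)
    for (K,Rm,t),uv in obs:
        o=-Rm.T@t; r=Rm.T@np.linalg.inv(K)@[*uv,1]; r/=np.linalg.norm(r); M=np.eye(3)-np.outer(r,r); A+=M;b+=M@o
    return np.linalg.solve(A,b)
def proj(C,P):
    K,Rm,t=C; q=(np.atleast_2d(P)@Rm.T+t)@K.T; return q[:,:2]/q[:,2:]
def rect(P):
    """xy points -> centre, long, short, yaw of the long side (deg)"""
    c,s,a=cv2.minAreaRect((np.asarray(P)[:,:2]*1000).astype(np.float32))
    if s[0]<s[1]: s=s[::-1]; a+=90
    return np.round(c,1),np.round(s,1),round((a+90)%180-90,1)
def grab(n,name):
    s=bot.observe(); p,d=cams.get_image(n); cv2.imwrite(f"pics/{name}.png",p[:,:,::-1]); np.savez(f"{name}.npz",p=p,d=d,pos=s["ee_pos"],rot=s["tool_rot"]); return s,p,d
def go(x,y,z,yaw,down=True):
    """shift in tool axes from the present pose to world xyz; turn about tool z so that the closing line (tool y) is at world yaw deg"""
    s=bot.observe(); M=R.from_rotvec(s["tool_rot"]).as_matrix()
    cur=np.degrees(np.arctan2(M[1,1],M[0,1])); dz=-((yaw-cur+90)%180-90)
    # target rotation exactly vertical
    c,q=np.cos(np.radians(cur)),np.sin(np.radians(cur))
    Y=np.array([c,q,0]);Z=np.array([0,0,-1.]);Tg=np.c_[np.cross(Y,Z),Y,Z]@R.from_euler('z',dz,degrees=True).as_matrix()
    print("yawnow %.1f q6 %.2f t %.1f"%(cur,s["qpos"][5],s["time"]),"dp",np.round(M.T@(np.array([x,y,z])-s["ee_pos"]),4),"dr",np.round(np.degrees(R.from_matrix(M.T@Tg).as_rotvec()),2))
E
python3 - <<'E'
from h import *
C=cam("top");p=cv2.imread("pics/top0.png");d=np.load("top0.npy");P=cloud(C,d)
print("z at cover,bench,panel:",P[190,300,2],P[330,400,2] if 0 else P[200,390,2],P[262,290,2])
hsv=cv2.cvtColor(p,cv2.COLOR_BGR2HSV)
for nm,(u,v) in dict(r1=(90,236),r2=(122,283),r3=(170,249),m1=(141,201)).items():
    m=((abs(p.astype(int)-p[v,u])).sum(2)<70).astype(np.uint8)
    n,l=cv2.connectedComponents(m); ys,xs=np.where(l==l[v,u]); W=P[ys,xs]
    ok=(W[:,2]>.005)
    print(nm,len(xs),"zmed",np.median(W[:,2]).round(4),rect(onplane(C,np.c_[xs,ys],.012)))
S=cam("scene");ds=np.load("scene0.npy");Q=cloud(S,ds)
pts=np.vstack([P.reshape(-1,3)]);
b=(pts[:,2]>.08)&(pts[:,2]<.1)&(abs(pts[:,0]-.49)<.25)&(abs(pts[:,1])<.25)
print("cover",b.sum(),rect(pts[b]),np.median(pts[b][:,2]))
b=(pts[:,2]>.105)&(pts[:,2]<.135)&(pts[:,0]>.3)&(abs(pts[:,1])<.2)&(pts[:,0]<.7)
print(pts[b].mean(0), rect(pts[b]),"N",b.sum(),np.median(pts[b][:,2]))
for nm,(u,v),z in (("glue",(314,131),.15),("jar",(268,289),.055),("tape",(321,293),.024),("brush",(465,208),.13),("switch",(270,252),.07),("cork",(201,289),.03),("sander",(147,265),.022)): print(nm,onplane(C,(u,v),z)[0].round(3))
print(proj(C,[[.234,-.47,.256],[.5,-.3,0],[.5,-.2,0]]))
E
python3 -c "
import cv2
i=cv2.imread('pics/top0.png')[155:310,60:340]; cv2.imwrite('pics/c1.png',cv2.resize(i,None,fx=2.85,fy=2.85,interpolation=2))"
```

```text
z at cover,bench,panel: 0.09086100206378137 0.003772399702902496 0.06792521791469147
r1 507 zmed 0.0115 (array([507.5, 466.1]), array([128.9,  31.3]), 44.6)
r2 500 zmed 0.0116 (array([378. , 373.4]), array([125.1,  29. ]), 27.9)
r3 485 zmed 0.0118 (array([472.2, 248.1]), array([125.1,  30.6]), 38.1)
m1 431 zmed 0.0123 (array([604. , 329.7]), array([123.3,  26.7]), 38.3)
cover 5059 (array([463.3, -26.8]), array([409.8, 216.3]), -12.3) 0.09244734404954705
[ 0.57956098 -0.05261547  0.11747921] (array([579.9, -52.7]), array([99.6, 18.5]), 77.4) N 279 0.11752226941105555
glue [ 0.773 -0.136  0.15 ]
jar [ 0.369 -0.024  0.055]
tape [ 0.356 -0.169  0.024]
brush [ 0.584 -0.525  0.13 ]
switch [ 0.468 -0.028  0.07 ]
cork [0.366 0.157 0.03 ]
sander [0.429 0.306 0.022]
[[467.10935942 359.21584517]
 [366.63662094 240.90541875]
 [331.11423187 240.62339029]]
```

View pics/c1.png

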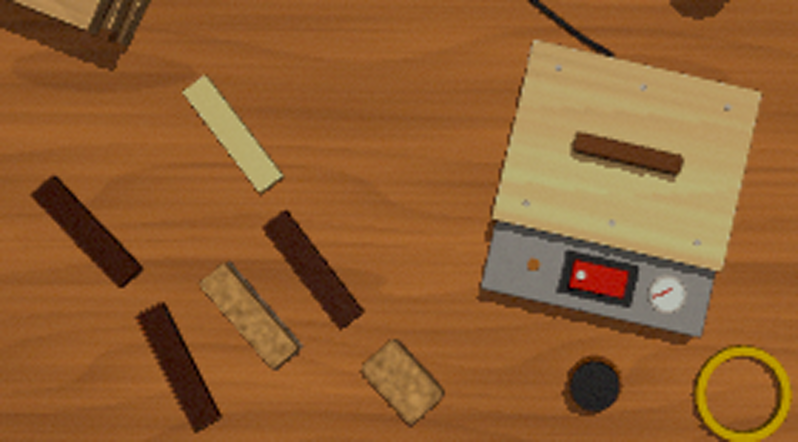

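```bash
cat >> h.py <<'E'
BX=np.array([.5796,-.0526]);BYAW=-12.6
def b2w(x,y,c=None,yaw=None):
    a=np.radians(BYAW if yaw is None else yaw);c=BX if c is None else c
    return c+np.array([np.cos(a)*x-np.sin(a)*y,np.sin(a)*x+np.cos(a)*y])
def plan(wps,flip=False):
    """wps: (x,y,z,yaw of closing line deg); prints per call the dp (mm) and dr about tool z"""
    s=bot.observe();M=R.from_rotvec(s["tool_rot"]).as_matrix();p=np.array(s["ee_pos"]);first=True
    print("t %.1f q"%s["time"],np.round(s["qpos"],2),"pos",p.round(4),"yaw %.1f"%np.degrees(np.arctan2(M[1,1],M[0,1])))
    for w in wps:
        cur=np.degrees(np.arctan2(M[1,1],M[0,1]));dz=-((w[3]-cur+90)%180-90)
        if flip and first: dz+=180 if dz<0 else -180
        n=int(max(np.ceil(np.linalg.norm(w[:3]-p)/.195),np.ceil(abs(dz)/34),1))
        for i in range(n):
            cur=np.radians(np.degrees(np.arctan2(M[1,1],M[0,1])));Y=np.array([np.cos(cur),np.sin(cur),0]);Z=np.array([0,0,-1.])
            Tg=np.c_[np.cross(Y,Z),Y,Z]@R.from_euler('z',dz/n,degrees=True).as_matrix()
            q=p+(np.array(w[:3])-p)/(n-i)
            print("  dp",np.round(M.T@(q-p),4).tolist(),"dr",np.round(np.degrees(R.from_matrix(M.T@Tg).as_rotvec()),1).tolist());M=Tg;p=q
        first=False;print(" --",np.round(w,4).tolist())
E
python3 -c "
from h import *
plan([(.5796-.03,-.0526,.30,BYAW)])"
```

```text
t 0.1 q [-1.26  0.26 -0.05  1.26  0.    1.42] pos [ 0.2339 -0.4698  0.2559] yaw -63.5
  dp [0.1562, -0.0776, -0.0146] dr [-0.0, -0.0, -17.0]
  dp [0.172, -0.0286, -0.0147] dr [0.0, 0.0, -17.0]
  dp [0.1729, 0.0229, -0.0147] dr [0.0, 0.0, -17.0]
 -- [0.5496, -0.0526, 0.3, -12.6]
```

>>> servo_tool --moves '[{"fingers": 1, "dp": [0.031, -0.015, -0.003], "dr": [0, 0, -3.4]}, {"fingers": 1, "dp": [0.062, -0.031, -0.006], "dr": [0, 0, -6.8]}, {"fingers": 1, "dp": [0.094, -0.047, -0.009], "dr": [0, 0, -10.2]}, {"fingers": 1, "dp": [0.125, -0.062, -0.012], "dr": [0, 0, -13.6]}, {"fingers": 1, "dp": [0.156, -0.078, -0.015], "dr": [0, 0, -17]}]'

```text
time: 0.57
ee_pos: [0.3394, -0.3293, 0.2713]
tool_rot: [-2.917, -1.167, -0.0]
wrist_force: [1.2, -0.2, 0.2]
opening: 0.0851
gripper_force: 0.0
```

>>> servo_tool --moves '[{"fingers": 1, "dp": [0.034, -0.006, -0.003], "dr": [0, 0, -3.4]}, {"fingers": 1, "dp": [0.069, -0.011, -0.006], "dr": [0, 0, -6.8]}, {"fingers": 1, "dp": [0.103, -0.017, -0.009], "dr": [0, 0, -10.2]}, {"fingers": 1, "dp": [0.138, -0.023, -0.012], "dr": [0, 0, -13.6]}, {"fingers": 1, "dp": [0.172, -0.029, -0.015], "dr": [0, 0, -17]}]'

```text
time: 0.98
ee_pos: [0.4444, -0.1896, 0.2864]
tool_rot: [-2.712, -1.586, -0.0]
wrist_force: [0.6, -1.4, 0.2]
opening: 0.0851
gripper_force: 0.0
```

>>> servo_tool --moves '[{"fingers": 1, "dp": [0.173, 0.023, -0.015], "dr": [0, 0, -17]}, {"fingers": 1, "dp": [0.173, 0.023, -0.015], "dr": [0, 0, -17]}, {"fingers": 1, "dp": [0.173, 0.023, -0.015], "dr": [0, 0, -17]}, {"fingers": 1, "dp": [0.173, 0.023, -0.015], "dr": [0, 0, -17]}, {"fingers": 1, "dp": [0.173, 0.023, -0.015], "dr": [0, 0, -17]}]'

```text
time: 1.4
ee_pos: [0.5515, -0.0479, 0.3011]
tool_rot: [-2.447, -1.97, -0.002]
wrist_force: [0.7, 0.3, -0.4]
opening: 0.0856
gripper_force: 0.0
```

>>> servo_tool --moves '[{"fingers": 1, "dp": [0, 0, 0], "dr": [0, 0, 0]}, {"fingers": 1, "dp": [0, 0, 0], "dr": [0, 0, 0]}, {"fingers": 1, "dp": [0, 0, 0], "dr": [0, 0, 0]}, {"fingers": 1, "dp": [0, 0, 0], "dr": [0, 0, 0]}, {"fingers": 1, "dp": [0, 0, 0], "dr": [0, 0, 0]}]'

```text
time: 1.82
ee_pos: [0.5485, -0.0532, 0.3014]
tool_rot: [2.452, 1.963, -0.0]
wrist_force: [-0.1, -0.0, 0.5]
opening: 0.0857
gripper_force: 0.0
```

```bash
python3 - <<'E'
from h import *
s,p,d=grab("wrist","w1");C=cam("wrist",s);P=cloud(C,d)
print(s["time"],s["ee_pos"],s["tool_rot"])
b=(P[...,2]>.107)&(P[...,2]<.13)&(d>0);print("bar",rect(P[b]),np.median(P[b][:,2]))
b=(P[...,2]>.083)&(P[...,2]<.1)&(d>0);print("plate",rect(P[b]),np.median(P[b][:,2]))
E
```

```text
1.8167 [ 0.54848588 -0.05317045  0.30139455] [ 2.45234704e+00  1.96346375e+00 -1.10302992e-05]
bar (array([682.7, -80.3]), array([239.2,  99.2]), -16.4) 0.11743900252505374
plate (array([649.8, -66.3]), array([314.4, 216.6]), -12.5) 0.09201744803351405
```

View pics/w1.png

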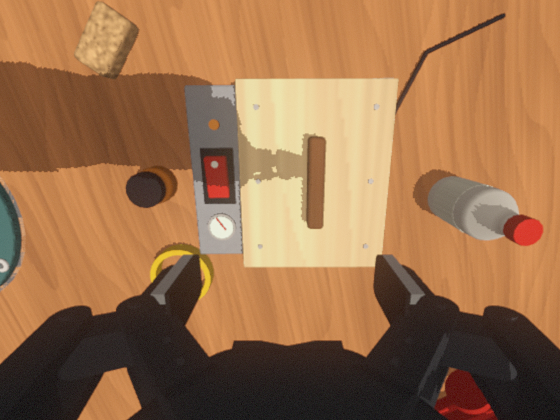

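The wrist view shows the cover, with its bar at (316,182), its corners at about (237,80), (396,80), (382,267) and (245,267), and the switch dot at (214,165) on the +y half.

```bash
python3 - <<'E'
from h import *
f=np.load("w1.npz");s=dict(ee_pos=f["pos"],tool_rot=f["rot"]);C=cam("wrist",s);P=cloud(C,f["d"])
n=np.linalg.norm(P[...,:2]-[.58,-.053],axis=-1)
b=(P[...,2]>.107)&(P[...,2]<.13)&(n<.08);print("bar",rect(P[b]),P[b].mean(0))
b=(P[...,2]>.083)&(P[...,2]<.1)&(n<.15);r=rect(P[b]);print("plate",r)
print("tri bar", tri([(C,(316,182)),(cam("top"),(279.5,209)) ]))
print("corners",rect(onplane(C,[(237,80),(396,80),(382,267),(245,267)],.092)))
print("dot",onplane(C,(214,165),.074), P[165,214])
E
```

```text
bar (array([579.5, -50. ]), array([98.9, 18.2]), 77.5) [ 0.57945401 -0.04754537  0.1172449 ]
plate (array([579.3, -50.7]), array([216.4, 170.5]), 77.4)
tri bar [ 0.58046617 -0.05218474  0.09400905]
corners (array([580.8, -52.3]), array([214.5, 169.9]), 77.4)
dot [[ 0.46805805 -0.0100794   0.074     ]] [ 0.46835744 -0.00999928  0.07508868]
```

```bash
sed -i 's/^BX=.*/BX=np.array([.5797,-.0515]);BYAW=-12.55/' h.py; python3 - <<'E'
from h import *
c=BX;t=b2w(0,-.235)
plan([(*c,.16,BYAW),(*c,.120,BYAW),(*c,.200,BYAW),(*t,.16,BYAW),(*t,.042,BYAW),(*t,.20,BYAW)])
E
```

```text
t 1.9 q [-0.24  0.3   0.13  1.4  -0.    1.55] pos [ 0.5486 -0.053   0.3014] yaw -12.6
  dp [0.0083, 0.03, 0.1414] dr [0.0, 0.0, -0.1]
 -- [0.5797, -0.0515, 0.16, -12.55]
  dp [0.0, 0.0, 0.04] dr [0.0, 0.0, 0.0]
 -- [0.5797, -0.0515, 0.12, -12.55]
  dp [0.0, 0.0, -0.08] dr [0.0, 0.0, 0.0]
 -- [0.5797, -0.0515, 0.2, -12.55]
  dp [-0.1175, 0.0, 0.02] dr [0.0, 0.0, 0.0]
  dp [-0.1175, -0.0, 0.02] dr [0.0, 0.0, 0.0]
 -- [0.5286, -0.2809, 0.16, -12.55]
  dp [0.0, 0.0, 0.118] dr [0.0, 0.0, 0.0]
 -- [0.5286, -0.2809, 0.042, -12.55]
  dp [0.0, 0.0, -0.158] dr [0.0, 0.0, 0.0]
 -- [0.5286, -0.2809, 0.2, -12.55]
```

>>> servo_tool --moves '[{"fingers": 1, "dp": [0.008, 0.03, 0.035], "dr": [0, 0, 0]}, {"fingers": 1, "dp": [0.008, 0.03, 0.07], "dr": [0, 0, 0]}, {"fingers": 1, "dp": [0.008, 0.03, 0.105], "dr": [0, 0, 0]}, {"fingers": 1, "dp": [0.008, 0.03, 0.141], "dr": [0, 0, 0]}, {"fingers": 1, "dp": [0.008, 0.03, 0.141], "dr": [0, 0, 0]}]'

```text
time: 2.28
ee_pos: [0.5768, -0.0507, 0.1545]
tool_rot: [-2.446, -1.96, 0.009]
wrist_force: [-1.0, -0.0, -0.6]
opening: 0.0857
gripper_force: 0.0
```

>>> servo_tool --moves '[{"fingers": 1, "dp": [0, 0, 0.01], "dr": [0, 0, 0]}, {"fingers": 1, "dp": [0, 0, 0.02], "dr": [0, 0, 0]}, {"fingers": 1, "dp": [0, 0, 0.03], "dr": [0, 0, 0]}, {"fingers": 1, "dp": [0, 0, 0.04], "dr": [0, 0, 0]}, {"fingers": 1, "dp": [0, 0, 0.04], "dr": [0, 0, 0]}]'

```text
time: 2.7
ee_pos: [0.5797, -0.0508, 0.1191]
tool_rot: [-2.45, -1.965, 0.001]
wrist_force: [-1.4, 0.5, 0.3]
opening: 0.0852
gripper_force: 0.0
```

>>> servo_tool --moves '[{"fingers": 0, "dp": [0, 0, 0], "dr": [0, 0, 0]}, {"fingers": 0, "dp": [0, 0, 0], "dr": [0, 0, 0]}, {"fingers": 0, "dp": [0, 0, 0], "dr": [0, 0, 0]}, {"fingers": 0, "dp": [0, 0, 0], "dr": [0, 0, 0]}, {"fingers": 0, "dp": [0, 0, 0], "dr": [0, 0, 0]}]' --newtons 60

```text
time: 3.12
ee_pos: [0.5802, -0.0509, 0.1206]
tool_rot: [2.45, 1.965, 0.001]
wrist_force: [0.8, -0.2, -0.0]
opening: 0.0257
gripper_force: 0.0
```

>>> servo_tool --moves '[{"fingers": 0, "dp": [0, 0, 0], "dr": [0, 0, 0]}, {"fingers": 0, "dp": [0, 0, 0], "dr": [0, 0, 0]}, {"fingers": 0, "dp": [0, 0, 0], "dr": [0, 0, 0]}, {"fingers": 0, "dp": [0, 0, 0], "dr": [0, 0, 0]}, {"fingers": 0, "dp": [0, 0, 0], "dr": [0, 0, 0]}]'

```text
time: 3.53
ee_pos: [0.5803, -0.0509, 0.1207]
tool_rot: [2.45, 1.965, 0.001]
wrist_force: [-1.7, -0.6, 6.5]
opening: 0.0169
gripper_force: 60.1
```

>>> servo_tool --moves '[{"fingers": 0, "dp": [0, 0, -0.01], "dr": [0, 0, 0]}, {"fingers": 0, "dp": [0, 0, -0.025], "dr": [0, 0, 0]}, {"fingers": 0, "dp": [0, 0, -0.045], "dr": [0, 0, 0]}, {"fingers": 0, "dp": [0, 0, -0.065], "dr": [0, 0, 0]}, {"fingers": 0, "dp": [0, 0, -0.08], "dr": [0, 0, 0]}]'

```text
time: 3.95
ee_pos: [0.5801, -0.0509, 0.2023]
tool_rot: [2.45, 1.965, 0.001]
wrist_force: [0.9, 0.2, -3.1]
opening: 0.0165
gripper_force: 59.0
```

>>> servo_tool --moves '[{"fingers": 0, "dp": [-0.015, 0, 0], "dr": [0, 0, 0]}, {"fingers": 0, "dp": [-0.04, 0, 0], "dr": [0, 0, 0]}, {"fingers": 0, "dp": [-0.07, 0, 0], "dr": [0, 0, 0]}, {"fingers": 0, "dp": [-0.1, 0, 0], "dr": [0, 0, 0]}, {"fingers": 0, "dp": [-0.13, 0, 0], "dr": [0, 0, 0]}]'

```text
time: 4.37
ee_pos: [0.5513, -0.1788, 0.2008]
tool_rot: [-2.45, -1.966, 0.0]
wrist_force: [0.6, 0.2, -3.6]
opening: 0.0168
gripper_force: 59.2
```

>>> servo_tool --moves '[{"fingers": 0, "dp": [-0.03, 0, 0], "dr": [0, 0, 0]}, {"fingers": 0, "dp": [-0.06, 0, 0.01], "dr": [0, 0, 0]}, {"fingers": 0, "dp": [-0.085, 0, 0.03], "dr": [0, 0, 0]}, {"fingers": 0, "dp": [-0.1, 0, 0.05], "dr": [0, 0, 0]}, {"fingers": 0, "dp": [-0.105, 0, 0.07], "dr": [0, 0, 0]}]'

```text
time: 4.78
ee_pos: [0.5284, -0.2827, 0.1299]
tool_rot: [2.452, 1.962, -0.0]
wrist_force: [-0.8, -0.8, -2.1]
opening: 0.0169
gripper_force: 59.1
```

>>> servo_tool --moves '[{"fingers": 0, "dp": [0, 0, 0.02], "dr": [0, 0, 0]}, {"fingers": 0, "dp": [0, 0, 0.04], "dr": [0, 0, 0]}, {"fingers": 0, "dp": [0, 0, 0.055], "dr": [0, 0, 0]}, {"fingers": 0, "dp": [0, 0, 0.067], "dr": [0, 0, 0]}, {"fingers": 0, "dp": [0, 0, 0.077], "dr": [0, 0, 0]}]'

```text
time: 5.2
ee_pos: [0.5287, -0.2801, 0.0525]
tool_rot: [-2.45, -1.965, 0.0]
wrist_force: [-0.2, -0.1, -2.3]
opening: 0.0171
gripper_force: 59.1
```

>>> servo_tool --moves '[{"fingers": 0, "dp": [0, 0, 0.002], "dr": [0, 0, 0]}, {"fingers": 0, "dp": [0, 0, 0.003], "dr": [0, 0, 0]}, {"fingers": 0.6, "dp": [0, 0, 0.003], "dr": [0, 0, 0]}, {"fingers": 0.6, "dp": [0, 0, 0.003], "dr": [0, 0, 0]}, {"fingers": 0.6, "dp": [0, 0, 0.003], "dr": [0, 0, 0]}]'

```text
time: 5.62
ee_pos: [0.5295, -0.2806, 0.0512]
tool_rot: [2.45, 1.965, 0.001]
wrist_force: [0.1, 0.6, 0.4]
opening: 0.0505
gripper_force: 0.0
```

```bash
python3 - <<'E'
from h import *
p=bot.observe()
print(p["ee_pos"],p["opening"],p["wrist_force"])
q=b2w(0,0)
plan([(*p["ee_pos"][:2],.20,BYAW),(*q,.24,BYAW)])
E
```

```text
[ 0.52945088 -0.28055338  0.05115551] 0.05045553187371084 [0.11284941 0.60954694 0.39587145]
t 5.6 q [-0.62  0.52 -0.23  0.82 -0.    1.17] pos [ 0.5295 -0.2806  0.0512] yaw -12.5
  dp [-0.0001, 0.0002, -0.1488] dr [0.1, 0.0, 0.0]
 -- [0.5295, -0.2806, 0.2, -12.55]
  dp [0.1172, -0.0004, -0.02] dr [0.0, 0.0, -0.0]
  dp [0.1172, -0.0004, -0.02] dr [0.0, 0.0, -0.0]
 -- [0.5797, -0.0515, 0.24, -12.55]
```

>>> servo_tool --moves '[{"fingers": 0.8, "dp": [0, 0, -0.02], "dr": [0, 0, 0]}, {"fingers": 1, "dp": [0, 0, -0.05], "dr": [0, 0, 0]}, {"fingers": 1, "dp": [0, 0, -0.09], "dr": [0, 0, 0]}, {"fingers": 1, "dp": [0, 0, -0.13], "dr": [0, 0, 0]}, {"fingers": 1, "dp": [0, 0, -0.16], "dr": [0, 0, 0]}]'

```text
time: 6.03
ee_pos: [0.5293, -0.2804, 0.2142]
tool_rot: [2.448, 1.964, 0.001]
wrist_force: [1.1, -0.5, 1.2]
opening: 0.0856
gripper_force: 0.0
```

>>> servo_tool --moves '[{"fingers": 1, "dp": [0.03, 0, -0.01], "dr": [0, 0, 0]}, {"fingers": 1, "dp": [0.065, 0, -0.03], "dr": [0, 0, 0]}, {"fingers": 1, "dp": [0.1, 0, -0.05], "dr": [0, 0, 0]}, {"fingers": 1, "dp": [0.135, 0, -0.06], "dr": [0, 0, 0]}, {"fingers": 1, "dp": [0.16, 0, -0.06], "dr": [0, 0, 0]}]'

```text
time: 6.45
ee_pos: [0.5647, -0.1218, 0.2735]
tool_rot: [2.447, 1.964, 0.004]
wrist_force: [1.3, -0.1, -0.5]
opening: 0.0849
gripper_force: 0.0
```

>>> servo_tool --moves '[{"fingers": 1, "dp": [0, 0, 0], "dr": [0, 0, 0]}, {"fingers": 1, "dp": [0, 0, 0], "dr": [0, 0, 0]}, {"fingers": 1, "dp": [0, 0, 0], "dr": [0, 0, 0]}, {"fingers": 1, "dp": [0, 0, 0], "dr": [0, 0, 0]}, {"fingers": 1, "dp": [0, 0, 0], "dr": [0, 0, 0]}]'

```text
time: 6.87
ee_pos: [0.5635, -0.125, 0.2702]
tool_rot: [-2.452, -1.964, 0.0]
wrist_force: [0.0, 0.9, 0.2]
opening: 0.0855
gripper_force: 0.0
```

```bash
python3 - <<'E'
from h import *
s,p,d=grab("wrist","w2")
grab("top","t2")
E
```

```text
(no output)
```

View pics/w2.png

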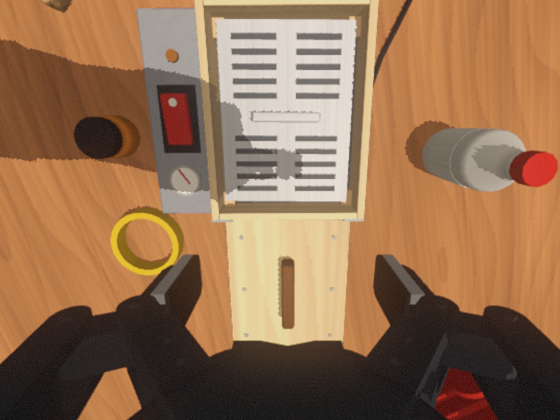

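The wrist view shows the open chamber with the rack in it. Its handle runs from (251,117) to (320,117), and the plate corners are at about (218,20), (356,20), (347,202) and (225,202). The cover lies below, with its bar at (287,293).

```bash
python3 - <<'E'
from h import *
f=np.load("w2.npz");s=dict(ee_pos=f["pos"],tool_rot=f["rot"]);C=cam("wrist",s);P=cloud(C,f["d"])
n=np.linalg.norm(P[...,:2]-BX,axis=-1)
b=(P[...,2]>.067)&(P[...,2]<.08)&(n<.045);print("handle",rect(P[b]),np.median(P[b][:,2]))
b=(P[...,2]>.057)&(P[...,2]<.062)&(n<.13);print("plate",rect(P[b]),np.median(P[b][:,2]))
print("handle px",onplane(C,[(251,117),(320,117),(286,117)],.075))
print("rack",rect(onplane(C,[(218,20),(356,20),(347,202),(225,202)],.059)))
b=(P[...,2]>.083)&(P[...,2]<.09)&(n<.15)&(P[...,2]>0)
print("rim",rect(P[b]))
T=cam("top");t=np.load("t2.npz");Q=cloud(T,t["d"])
n=np.linalg.norm(Q[...,:2]-b2w(0,-.235),axis=-1)
b=(Q[...,2]>.025)&(Q[...,2]<.045)&(n<.06);print("bar",rect(Q[b]))
for C2,PP in((C,P),(T,Q)):
    n=np.linalg.norm(PP[...,:2]-BX,axis=-1);b=(abs(PP[...,2]-.075)<.006)&(n<.045);print(b.sum(),PP[b].mean(0))
E
python3 -c "
import cv2
i=cv2.imread('pics/t2.png')[60:400,0:560]; cv2.imwrite('pics/c2.png',cv2.resize(i,None,fx=1.4,fy=1.4,interpolation=2))"
```

```text
handle (array([578.2, -47.8]), array([68.4,  8.9]), -12.6) 0.0748669247386859
plate (array([554.4, -44.3]), array([201.1, 197.4]), -12.3) 0.059224255727236656
handle px [[ 0.54301603 -0.04052688  0.075     ]
 [ 0.61217404 -0.05594465  0.075     ]
 [ 0.57810198 -0.04834878  0.075     ]]
rack (array([577.6, -49.3]), array([186.9, 142.6]), 77.5)
rim (array([578.4, -52.3]), array([209.7, 166.6]), 77.9)
bar (array([ 518.5, -327.6]), array([11.2,  2.9]), -5.9)
664 [ 0.57819745 -0.04784975  0.07483139]
96 [ 0.57878203 -0.04944498  0.07526356]
```

View pics/c2.png

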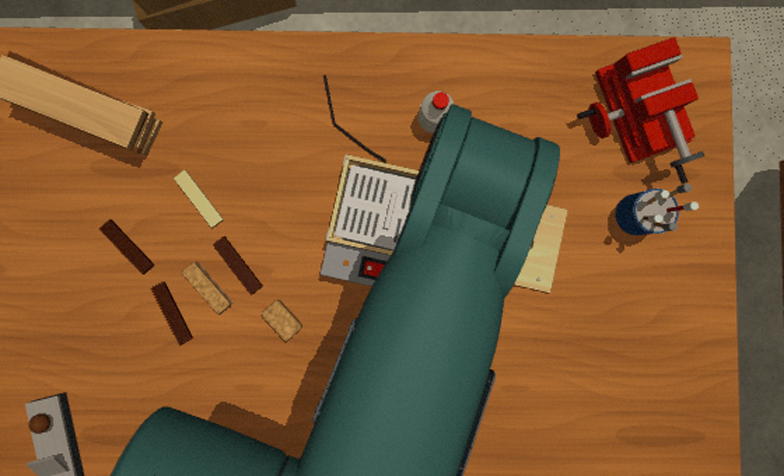

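```bash
sed -i 's/^BX=.*/BX=np.array([.579,-.051]);BYAW=-12.55/' h.py; python3 - <<'E'
from h import *
c=(.578,-.0485);t=b2w(-.06,-.455);Y=77.45
plan([(*c,.19,Y),(*c,.120,Y),(*c,.088,Y),(*c,.200,Y),(*t,.20,Y),(*t,.035,Y),(*t,.20,Y)])
E
```

```text
t 7.0 q [-0.36  0.35  0.12  1.34 -0.    1.43] pos [ 0.5636 -0.1248  0.2702] yaw -12.6
  dp [0.0259, -0.0009, 0.0267] dr [-0.0, 0.0, 30.0]
  dp [0.022, -0.0137, 0.0267] dr [0.0, 0.0, 30.0]
  dp [0.0122, -0.0228, 0.0267] dr [0.0, 0.0, 30.0]
 -- [0.578, -0.0485, 0.19, 77.45]
  dp [0.0, 0.0, 0.07] dr [0.0, 0.0, 0.0]
 -- [0.578, -0.0485, 0.12, 77.45]
  dp [0.0, 0.0, 0.032] dr [0.0, 0.0, 0.0]
 -- [0.578, -0.0485, 0.088, 77.45]
  dp [0.0, 0.0, -0.112] dr [0.0, 0.0, 0.0]
 -- [0.578, -0.0485, 0.2, 77.45]
  dp [-0.0195, 0.1524, 0.0] dr [0.0, 0.0, 0.0]
  dp [-0.0195, 0.1524, 0.0] dr [0.0, 0.0, 0.0]
  dp [-0.0195, 0.1524, 0.0] dr [0.0, 0.0, 0.0]
 -- [0.4216, -0.4821, 0.2, 77.45]
  dp [0.0, 0.0, 0.165] dr [0.0, 0.0, 0.0]
 -- [0.4216, -0.4821, 0.035, 77.45]
  dp [0.0, 0.0, -0.165] dr [0.0, 0.0, 0.0]
 -- [0.4216, -0.4821, 0.2, 77.45]
```

```bash
python3 - <<'E'
s=open("h.py").read()
s=s.replace("""        if flip and first: dz+=180 if dz<0 else -180
""","""        q1=np.degrees(np.arctan2(w[1],w[0]));c=[a for a in(dz,dz-180,dz+180) if abs(q1+90-(cur-a)-360*round((q1+90-cur+a)/360) if 0 else (q6+a+q1-q1o))<165]
        dz=min(c,key=abs);q6+=dz+q1-q1o;q1o=q1
""").replace("first=True\n","q6=np.degrees(s['qpos'][5]);q1o=np.degrees(s['qpos'][0])\n").replace("        first=False;print","        print")
s=s.replace("(q1+90-(cur-a)-360*round((q1+90-cur+a)/360) if 0 else (q6+a+q1-q1o))","(q6+a+q1-q1o)")
open("h.py","w").write(s)
from h import *
c=(.578,-.0485);t=b2w(-.06,-.455);Y=77.45
plan([(*c,.19,Y),(*c,.120,Y),(*c,.088,Y),(*c,.200,Y),(*t,.20,Y),(*t,.035,Y),(*t,.20,Y)])
E
```

```text
t 7.0 q [-0.36  0.35  0.12  1.34 -0.    1.43] pos [ 0.5636 -0.1248  0.2702] yaw -12.6
  dp [0.0259, -0.0009, 0.0267] dr [-0.0, -0.0, -30.0]
  dp [0.0228, 0.0122, 0.0267] dr [0.0, 0.0, -30.0]
  dp [0.0137, 0.022, 0.0267] dr [0.0, 0.0, -30.0]
 -- [0.578, -0.0485, 0.19, 77.45]
  dp [0.0, 0.0, 0.07] dr [0.0, 0.0, 0.0]
 -- [0.578, -0.0485, 0.12, 77.45]
  dp [0.0, 0.0, 0.032] dr [0.0, 0.0, -0.0]
 -- [0.578, -0.0485, 0.088, 77.45]
  dp [0.0, 0.0, -0.112] dr [0.0, 0.0, 0.0]
 -- [0.578, -0.0485, 0.2, 77.45]
  dp [0.0195, -0.1524, 0.0] dr [0.0, 0.0, 0.0]
  dp [0.0195, -0.1524, 0.0] dr [0.0, 0.0, 0.0]
  dp [0.0195, -0.1524, 0.0] dr [0.0, 0.0, 0.0]
 -- [0.4216, -0.4821, 0.2, 77.45]
  dp [0.0, 0.0, 0.165] dr [0.0, 0.0, 0.0]
 -- [0.4216, -0.4821, 0.035, 77.45]
  dp [0.0, 0.0, -0.165] dr [0.0, 0.0, 0.0]
 -- [0.4216, -0.4821, 0.2, 77.45]
```

>>> servo_tool --moves '[{"fingers": 1, "dp": [0.005, 0, 0.005], "dr": [0, 0, -6]}, {"fingers": 1, "dp": [0.01, 0, 0.01], "dr": [0, 0, -12]}, {"fingers": 1, "dp": [0.015, 0, 0.016], "dr": [0, 0, -18]}, {"fingers": 1, "dp": [0.02, 0, 0.021], "dr": [0, 0, -24]}, {"fingers": 1, "dp": [0.026, -0.001, 0.027], "dr": [0, 0, -30]}]'

```text
time: 7.38
ee_pos: [0.5685, -0.0989, 0.243]
tool_rot: [1.853, 2.537, -0.0]
wrist_force: [-0.6, -0.4, -0.3]
opening: 0.0852
gripper_force: 0.0
```

>>> servo_tool --moves '[{"fingers": 1, "dp": [0.005, 0.003, 0.005], "dr": [0, 0, -6]}, {"fingers": 1, "dp": [0.01, 0.005, 0.01], "dr": [0, 0, -12]}, {"fingers": 1, "dp": [0.014, 0.008, 0.016], "dr": [0, 0, -18]}, {"fingers": 1, "dp": [0.018, 0.01, 0.021], "dr": [0, 0, -24]}, {"fingers": 1, "dp": [0.023, 0.012, 0.027], "dr": [0, 0, -30]}]'

```text
time: 7.8
ee_pos: [0.573, -0.0733, 0.216]
tool_rot: [-1.133, -2.93, 0.0]
wrist_force: [-0.1, -0.5, 1.7]
opening: 0.0856
gripper_force: 0.0
```

>>> servo_tool --moves '[{"fingers": 1, "dp": [0.003, 0.005, 0.005], "dr": [0, 0, -6]}, {"fingers": 1, "dp": [0.006, 0.009, 0.01], "dr": [0, 0, -12]}, {"fingers": 1, "dp": [0.009, 0.014, 0.016], "dr": [0, 0, -18]}, {"fingers": 1, "dp": [0.012, 0.018, 0.021], "dr": [0, 0, -24]}, {"fingers": 1, "dp": [0.014, 0.022, 0.027], "dr": [0, 0, -30]}]'

```text
time: 8.22
ee_pos: [0.5775, -0.0474, 0.189]
tool_rot: [-0.336, -3.124, -0.0]
wrist_force: [0.7, -0.8, -0.2]
opening: 0.0855
gripper_force: 0.0
```

>>> servo_tool --moves '[{"fingers": 1, "dp": [0, 0, 0.015], "dr": [0, 0, 0]}, {"fingers": 1, "dp": [0, 0, 0.035], "dr": [0, 0, 0]}, {"fingers": 1, "dp": [0, 0, 0.055], "dr": [0, 0, 0]}, {"fingers": 1, "dp": [0, 0, 0.07], "dr": [0, 0, 0]}, {"fingers": 1, "dp": [0, 0, 0.07], "dr": [0, 0, 0]}]'

```text
time: 8.63
ee_pos: [0.5761, -0.0474, 0.1165]
tool_rot: [-0.344, -3.118, -0.001]
wrist_force: [-0.1, 0.1, -0.6]
opening: 0.0855
gripper_force: 0.0
```

>>> servo_tool --moves '[{"fingers": 1, "dp": [0, 0, 0.01], "dr": [0, 0, 0]}, {"fingers": 1, "dp": [0, 0, 0.02], "dr": [0, 0, 0]}, {"fingers": 1, "dp": [0, 0, 0.028], "dr": [0, 0, 0]}, {"fingers": 1, "dp": [0, 0, 0.032], "dr": [0, 0, 0]}, {"fingers": 1, "dp": [0, 0, 0.032], "dr": [0, 0, 0]}]'

```text
time: 9.05
ee_pos: [0.5772, -0.0472, 0.0865]
tool_rot: [-0.343, -3.122, -0.0]
wrist_force: [0.2, -0.4, 0.5]
opening: 0.0854
gripper_force: 0.0
```

>>> servo_tool --moves '[{"fingers": 0, "dp": [0, 0, 0], "dr": [0, 0, 0]}, {"fingers": 0, "dp": [0, 0, 0], "dr": [0, 0, 0]}, {"fingers": 0, "dp": [0, 0, 0], "dr": [0, 0, 0]}, {"fingers": 0, "dp": [0, 0, 0], "dr": [0, 0, 0]}, {"fingers": 0, "dp": [0, 0, 0], "dr": [0, 0, 0]}]'

```text
time: 9.47
ee_pos: [0.5777, -0.0473, 0.0875]
tool_rot: [0.343, 3.122, -0.0]
wrist_force: [-0.2, -0.5, 0.4]
opening: 0.0254
gripper_force: 0.0
```

>>> servo_tool --moves '[{"fingers": 0, "dp": [0, 0, 0], "dr": [0, 0, 0]}, {"fingers": 0, "dp": [0, 0, 0], "dr": [0, 0, 0]}, {"fingers": 0, "dp": [0, 0, 0], "dr": [0, 0, 0]}, {"fingers": 0, "dp": [0, 0, 0], "dr": [0, 0, 0]}, {"fingers": 0, "dp": [0, 0, 0], "dr": [0, 0, 0]}]'

```text
time: 9.88
ee_pos: [0.5777, -0.0473, 0.0876]
tool_rot: [0.343, 3.122, -0.0]
wrist_force: [-1.5, 0.6, 5.4]
opening: 0.0083
gripper_force: 60.2
```

>>> servo_tool --moves '[{"fingers": 0, "dp": [0, 0, -0.01], "dr": [0, 0, 0]}, {"fingers": 0, "dp": [0, 0, -0.03], "dr": [0, 0, 0]}, {"fingers": 0, "dp": [0, 0, -0.06], "dr": [0, 0, 0]}, {"fingers": 0, "dp": [0, 0, -0.09], "dr": [0, 0, 0]}, {"fingers": 0, "dp": [0, 0, -0.112], "dr": [0, 0, 0]}]'

```text
time: 10.3
ee_pos: [0.5776, -0.0472, 0.2022]
tool_rot: [0.343, 3.121, -0.0]
wrist_force: [0.9, -0.6, -1.6]
opening: 0.0081
gripper_force: 59.3
```

>>> servo_tool --moves '[{"fingers": 0, "dp": [0.002, -0.02, 0], "dr": [0, 0, 0]}, {"fingers": 0, "dp": [0.006, -0.05, 0], "dr": [0, 0, 0]}, {"fingers": 0, "dp": [0.011, -0.085, 0], "dr": [0, 0, 0]}, {"fingers": 0, "dp": [0.015, -0.12, 0], "dr": [0, 0, 0]}, {"fingers": 0, "dp": [0.02, -0.153, 0], "dr": [0, 0, 0]}]'

```text
time: 10.72
ee_pos: [0.524, -0.1936, 0.1999]
tool_rot: [0.343, 3.123, -0.0]
wrist_force: [0.8, -0.4, -1.5]
opening: 0.0083
gripper_force: 59.3
```

>>> servo_tool --moves '[{"fingers": 0, "dp": [0.004, -0.031, 0], "dr": [0, 0, 0]}, {"fingers": 0, "dp": [0.008, -0.062, 0], "dr": [0, 0, 0]}, {"fingers": 0, "dp": [0.012, -0.092, 0], "dr": [0, 0, 0]}, {"fingers": 0, "dp": [0.016, -0.122, 0], "dr": [0, 0, 0]}, {"fingers": 0, "dp": [0.02, -0.153, 0], "dr": [0, 0, 0]}]'

```text
time: 11.13
ee_pos: [0.4712, -0.3384, 0.1998]
tool_rot: [0.343, 3.123, 0.0]
wrist_force: [1.3, -0.4, -2.9]
opening: 0.008
gripper_force: 59.3
```

>>> servo_tool --moves '[{"fingers": 0, "dp": [0.004, -0.035, 0], "dr": [0, 0, 0]}, {"fingers": 0, "dp": [0.009, -0.07, 0], "dr": [0, 0, 0]}, {"fingers": 0, "dp": [0.014, -0.105, 0], "dr": [0, 0, 0]}, {"fingers": 0, "dp": [0.018, -0.135, 0], "dr": [0, 0, 0]}, {"fingers": 0, "dp": [0.019, -0.153, 0.01], "dr": [0, 0, 0]}]'

```text
time: 11.55
ee_pos: [0.4191, -0.4857, 0.1908]
tool_rot: [0.346, 3.121, -0.004]
wrist_force: [-0.0, -0.4, -2.0]
opening: 0.0081
gripper_force: 59.3
```

>>> servo_tool --moves '[{"fingers": 0, "dp": [0, 0, 0.03], "dr": [0, 0, 0]}, {"fingers": 0, "dp": [0, 0, 0.065], "dr": [0, 0, 0]}, {"fingers": 0, "dp": [0, 0, 0.095], "dr": [0, 0, 0]}, {"fingers": 0, "dp": [0, 0, 0.12], "dr": [0, 0, 0]}, {"fingers": 0, "dp": [0, 0, 0.13], "dr": [0, 0, 0]}]'

```text
time: 11.97
ee_pos: [0.4194, -0.4806, 0.0557]
tool_rot: [-0.342, -3.12, -0.006]
wrist_force: [0.1, 0.1, -2.8]
opening: 0.0085
gripper_force: 59.3
```

>>> servo_tool --moves '[{"fingers": 0, "dp": [0, 0, 0.008], "dr": [0, 0, 0]}, {"fingers": 0, "dp": [0, 0, 0.016], "dr": [0, 0, 0]}, {"fingers": 0, "dp": [0, 0, 0.022], "dr": [0, 0, 0]}, {"fingers": 0, "dp": [0, 0, 0.025], "dr": [0, 0, 0]}, {"fingers": 0, "dp": [0, 0, 0.025], "dr": [0, 0, 0]}]'

```text
time: 12.38
ee_pos: [0.4204, -0.4826, 0.0344]
tool_rot: [0.343, 3.123, -0.0]
wrist_force: [-0.6, 0.4, -1.7]
opening: 0.0081
gripper_force: 59.3
```

>>> servo_tool --moves '[{"fingers": 0, "dp": [0, 0, 0.0015], "dr": [0, 0, 0]}, {"fingers": 0, "dp": [0, 0, 0.0015], "dr": [0, 0, 0]}, {"fingers": 0.4, "dp": [0, 0, 0.0015], "dr": [0, 0, 0]}, {"fingers": 0.4, "dp": [0, 0, 0.0015], "dr": [0, 0, 0]}, {"fingers": 0.4, "dp": [0, 0, 0.0015], "dr": [0, 0, 0]}]'

```text
time: 12.8
ee_pos: [0.4204, -0.4827, 0.0332]
tool_rot: [0.343, 3.122, -0.001]
wrist_force: [0.2, 0.4, 0.1]
opening: 0.0341
gripper_force: 0.0
```

```bash
python3 - <<'E'
from h import *
s=bot.observe();print(s["ee_pos"],s["tool_rot"],s["opening"])
# r3 at (472.2,248.1)/38.1 : close across -> yaw 128.1
plan([(*s["ee_pos"][:2],.2,77.45),(.42,.10,.25,100),(.4722,.2481,.2,128.1)])
E
```

```text
[ 0.42040581 -0.48270545  0.03315336] [ 3.43131392e-01  3.12236588e+00 -7.93702636e-04] 0.03409555928617349
t 12.8 q [-0.98  0.59 -0.14  0.84  0.   -0.76] pos [ 0.4204 -0.4827  0.0332] yaw 77.5
  dp [-0.0001, -0.0001, -0.1668] dr [-0.0, 0.0, 0.0]
 -- [0.4204, -0.4827, 0.2, 77.45]
  dp [0.0423, 0.1896, -0.0167] dr [0.0, 0.0, -7.5]
  dp [0.0172, 0.1935, -0.0167] dr [0.0, 0.0, -7.5]
  dp [-0.0083, 0.1941, -0.0167] dr [0.0, 0.0, -7.5]
 -- [0.42, 0.1, 0.25, 100.0]
  dp [-0.0771, 0.1368, 0.05] dr [0.0, 0.0, -28.1]
 -- [0.4722, 0.2481, 0.2, 128.1]
```

>>> servo_tool --moves '[{"fingers": 0.6, "dp": [0, 0, -0.03], "dr": [0, 0, 0]}, {"fingers": 1, "dp": [0, 0, -0.07], "dr": [0, 0, 0]}, {"fingers": 1, "dp": [0, 0, -0.11], "dr": [0, 0, 0]}, {"fingers": 1, "dp": [0, 0, -0.145], "dr": [0, 0, 0]}, {"fingers": 1, "dp": [0, 0, -0.167], "dr": [0, 0, 0]}]'

```text
time: 13.22
ee_pos: [0.4207, -0.483, 0.2041]
tool_rot: [0.343, 3.12, -0.005]
wrist_force: [0.3, -0.4, -0.1]
opening: 0.0853
gripper_force: 0.0
```

>>> servo_tool --moves '[{"fingers": 1, "dp": [0.005, 0.025, -0.005], "dr": [0, 0, -1.5]}, {"fingers": 1, "dp": [0.013, 0.06, -0.01], "dr": [0, 0, -3]}, {"fingers": 1, "dp": [0.022, 0.1, -0.015], "dr": [0, 0, -4.5]}, {"fingers": 1, "dp": [0.032, 0.145, -0.017], "dr": [0, 0, -6]}, {"fingers": 1, "dp": [0.042, 0.185, -0.017], "dr": [0, 0, -7.5]}]'

```text
time: 13.63
ee_pos: [0.4193, -0.2953, 0.2173]
tool_rot: [0.137, 3.138, -0.001]
wrist_force: [0.5, -0.5, 0.3]
opening: 0.0854
gripper_force: 0.0
```

>>> servo_tool --moves '[{"fingers": 1, "dp": [0.004, 0.039, -0.004], "dr": [0, 0, -1.5]}, {"fingers": 1, "dp": [0.008, 0.078, -0.008], "dr": [0, 0, -3]}, {"fingers": 1, "dp": [0.011, 0.117, -0.012], "dr": [0, 0, -4.5]}, {"fingers": 1, "dp": [0.014, 0.156, -0.017], "dr": [0, 0, -6]}, {"fingers": 1, "dp": [0.017, 0.194, -0.017], "dr": [0, 0, -7.5]}]'

```text
time: 14.05
ee_pos: [0.4195, -0.1004, 0.2349]
tool_rot: [-0.069, 3.139, -0.001]
wrist_force: [0.6, -0.1, 1.0]
opening: 0.0848
gripper_force: 0.0
```

>>> servo_tool --moves '[{"fingers": 1, "dp": [0, 0.039, -0.004], "dr": [0, 0, -1.5]}, {"fingers": 1, "dp": [-0.002, 0.078, -0.008], "dr": [0, 0, -3]}, {"fingers": 1, "dp": [-0.004, 0.117, -0.012], "dr": [0, 0, -4.5]}, {"fingers": 1, "dp": [-0.006, 0.156, -0.017], "dr": [0, 0, -6]}, {"fingers": 1, "dp": [-0.008, 0.194, -0.017], "dr": [0, 0, -7.5]}]'

```text
time: 14.47
ee_pos: [0.4192, 0.094, 0.252]
tool_rot: [-0.274, 3.128, -0.0]
wrist_force: [0.2, -0.5, -0.8]
opening: 0.0855
gripper_force: 0.0
```

>>> servo_tool --moves '[{"fingers": 1, "dp": [-0.02, 0.035, 0], "dr": [0, 0, -6]}, {"fingers": 1, "dp": [-0.04, 0.07, 0], "dr": [0, 0, -12]}, {"fingers": 1, "dp": [-0.058, 0.1, 0], "dr": [0, 0, -18]}, {"fingers": 1, "dp": [-0.07, 0.125, 0], "dr": [0, 0, -24]}, {"fingers": 1, "dp": [-0.077, 0.137, 0], "dr": [0, 0, -28]}]'

```text
time: 14.88
ee_pos: [0.4719, 0.2434, 0.2506]
tool_rot: [-1.033, 2.966, 0.001]
wrist_force: [-0.0, 0.2, -0.1]
opening: 0.0853
gripper_force: 0.0
```

>>> servo_tool --moves '[{"fingers": 1, "dp": [0, 0, 0], "dr": [0, 0, 0]}, {"fingers": 1, "dp": [0, 0, 0], "dr": [0, 0, 0]}, {"fingers": 1, "dp": [0, 0, 0], "dr": [0, 0, 0]}, {"fingers": 1, "dp": [0, 0, 0], "dr": [0, 0, 0]}, {"fingers": 1, "dp": [0, 0, 0], "dr": [0, 0, 0]}]'

```text
time: 15.3
ee_pos: [0.4714, 0.2394, 0.2511]
tool_rot: [-1.018, 2.972, -0.0]
wrist_force: [1.2, 0.5, -0.2]
opening: 0.0857
gripper_force: 0.0
```

```bash
cat >> h.py <<'E'
def blob(C,p,d,u,v,z,thr=70):
    m=(abs(p.astype(int)-p[v-1:v+2,u-1:u+2].reshape(-1,3).mean(0)).sum(2)<thr).astype(np.uint8)
    n,l=cv2.connectedComponents(m);l0=l[v,u] or max(l[v-2:v+3,u-2:u+3].ravel());ys,xs=np.where(l==l0)
    return len(xs),rect(onplane(C,np.c_[xs,ys],z)),np.median(cloud(C,d)[ys,xs,2]).round(4)
E
python3 - <<'E'
from h import *
s,p,d=grab("wrist","w3")
_,pt,dt=grab("top","t3")
print(s["ee_pos"])
C=cam("wrist",s)
print(proj(C,[(.5075,.4661,.012),(.378,.3734,.012),(.4722,.2481,.012),(.604,.3297,.012)]).round())
E
```

```text
[0.47135435 0.23944122 0.25106416]
[[398. 301.]
 [416. 190.]
 [291. 188.]
 [279. 296.]]
```

View pics/w3.png

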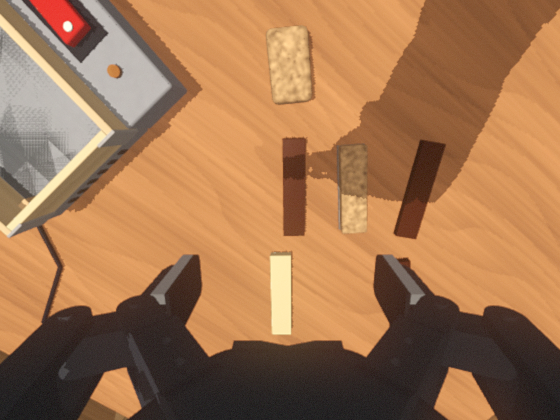

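The wrist view shows r3 from (294,137) to (294,237) and r2 around (419,190). The maple is around (282,293), the sander at (353,190), and r1 is half hidden at (400,265).

```bash
python3 - <<'E'
from h import *
f=np.load("w3.npz");s=dict(ee_pos=f["pos"],tool_rot=f["rot"]);C=cam("wrist",s)
t=np.load("t3.npz");T=cam("top")
print("r3 corners",rect(onplane(C,[(283,138),(306,138),(304,236),(283,236)],.012)))
print("r2 corners",rect(onplane(C,[(421,140),(445,144),(415,239),(394,235)],.012)))
print("m corners",rect(onplane(C,[(271,253),(292,253),(291,334),(271,334)],.012)))
for u,v in((90,236),(122,283),(170,249),(141,201)): print(blob(T,t["p"],t["d"],u,v,.012))
P=cloud(C,f["d"])
for u,v in((294,200),(419,190),(282,293),(353,215),(330,300)): print(P[v,u].round(4))
plan([(.472,.248,.08,128.1),(.472,.248,.03,128.1)])
E
```

```text
r3 corners (array([471.4, 252. ]), array([125.1,  27.5]), 37.7)
r2 corners (array([378.3, 376.7]), array([124.1,  29.8]), 28.0)
m corners (array([600.8, 331.1]), array([128.1,  29.1]), 37.5)
(18703, (array([275.4, 460.8]), array([614.6, 290.7]), 15.0), np.float64(0.7151))
(6867, (array([299.1, 358. ]), array([634.2, 393. ]), 20.3), np.float64(0.6782))
(7235, (array([316. , 265.2]), array([644.6, 197.8]), 17.6), np.float64(0.3835))
(431, (array([604. , 329.7]), array([123.3,  26.7]), 38.3), np.float64(0.0123))
[0.4824 0.2607 0.0111]
[0.376  0.376  0.0125]
[0.5971 0.3299 0.0122]
[0.4503 0.3287 0.0225]
[ 0.57    0.3966 -0.0007]
t 15.4 q [ 0.32  0.27 -0.05  1.25 -0.   -0.34] pos [0.4714 0.2397 0.251 ] yaw 127.9
  dp [-0.0055, 0.0062, 0.171] dr [-0.0, 0.0, -0.2]
 -- [0.472, 0.248, 0.08, 128.1]
  dp [0.0, 0.0, 0.05] dr [0.0, 0.0, -0.0]
 -- [0.472, 0.248, 0.03, 128.1]
```

>>> servo_tool --moves '[{"fingers": 0.65, "dp": [-0.002, 0.002, 0.04], "dr": [0, 0, 0]}, {"fingers": 0.65, "dp": [-0.005, 0.005, 0.08], "dr": [0, 0, 0]}, {"fingers": 0.65, "dp": [-0.007, 0.007, 0.12], "dr": [0, 0, 0]}, {"fingers": 0.65, "dp": [-0.007, 0.008, 0.15], "dr": [0, 0, 0]}, {"fingers": 0.65, "dp": [-0.007, 0.008, 0.171], "dr": [0, 0, 0]}]'

```text
time: 15.82
ee_pos: [0.4708, 0.2503, 0.0771]
tool_rot: [1.02, -2.969, -0.0]
wrist_force: [-0.3, 0.2, -0.5]
opening: 0.0558
gripper_force: 0.0
```

>>> servo_tool --moves '[{"fingers": 0.65, "dp": [0, 0, 0.015], "dr": [0, 0, 0]}, {"fingers": 0.65, "dp": [0, 0, 0.03], "dr": [0, 0, 0]}, {"fingers": 0.65, "dp": [0, 0, 0.042], "dr": [0, 0, 0]}, {"fingers": 0.65, "dp": [0, 0, 0.05], "dr": [0, 0, 0]}, {"fingers": 0.65, "dp": [0, 0, 0.051], "dr": [0, 0, 0]}]'

```text
time: 16.23
ee_pos: [0.4715, 0.2505, 0.0277]
tool_rot: [1.02, -2.969, 0.0]
wrist_force: [-0.6, 0.4, 0.0]
opening: 0.0554
gripper_force: 0.0
```

>>> servo_tool --moves '[{"fingers": 0.2, "dp": [0, 0, 0], "dr": [0, 0, 0]}, {"fingers": 0.2, "dp": [0, 0, 0], "dr": [0, 0, 0]}, {"fingers": 0.2, "dp": [0, 0, 0], "dr": [0, 0, 0]}, {"fingers": 0.2, "dp": [0, 0, 0], "dr": [0, 0, 0]}, {"fingers": 0.2, "dp": [0, 0, 0], "dr": [0, 0, 0]}]'

```text
time: 16.65
ee_pos: [0.4725, 0.2511, 0.0298]
tool_rot: [-1.021, 2.969, -0.0]
wrist_force: [-1.7, -1.5, 6.0]
opening: 0.0259
gripper_force: 59.2
```

```bash
python3 - <<'E'
from h import *
s=bot.observe();print(s["ee_pos"],s["opening"],s["gripper_force"],s["wrist_force"]);q=s["ee_pos"]
t=b2w(0,-.050)
plan([(*q[:2],.17,127.9),(.53,.10,.20,102),(*t,.17,77.45),(*t,.09,77.45),(*t,q[2]+.041,77.45)])
E
```

```text
[0.47253778 0.25105506 0.02984018] 0.02592926262562496 59.247828125953674 [-1.67200565 -1.51550758  6.03991722]
t 16.6 q [ 0.34  0.45 -0.43  0.69 -0.   -0.33] pos [0.4725 0.2511 0.0298] yaw 128.0
  dp [-0.0002, -0.0001, -0.1402] dr [-0.0, 0.1, 0.1]
 -- [0.4725, 0.2511, 0.17, 127.9]
  dp [0.0474, -0.1545, -0.03] dr [0.0, 0.0, 25.9]
 -- [0.53, 0.1, 0.2, 102.0]
  dp [0.0021, -0.1017, 0.015] dr [0.0, 0.0, 12.3]
  dp [-0.0195, -0.0998, 0.015] dr [0.0, 0.0, 12.3]
 -- [0.5681, -0.0998, 0.17, 77.45]
  dp [0.0, 0.0, 0.08] dr [0.0, 0.0, 0.0]
 -- [0.5681, -0.0998, 0.09, 77.45]
  dp [0.0, 0.0, 0.0192] dr [0.0, 0.0, 0.0]
 -- [0.5681, -0.0998, 0.0708, 77.45]
```

>>> servo_tool --moves '[{"fingers": 0.2, "dp": [0, 0, -0.015], "dr": [0, 0, 0]}, {"fingers": 0.2, "dp": [0, 0, -0.045], "dr": [0, 0, 0]}, {"fingers": 0.2, "dp": [0, 0, -0.08], "dr": [0, 0, 0]}, {"fingers": 0.2, "dp": [0, 0, -0.115], "dr": [0, 0, 0]}, {"fingers": 0.2, "dp": [0, 0, -0.141], "dr": [0, 0, 0]}]'

```text
time: 17.07
ee_pos: [0.4724, 0.2511, 0.1734]
tool_rot: [-1.021, 2.968, 0.0]
wrist_force: [1.3, -0.2, 0.1]
opening: 0.0258
gripper_force: 59.3
```

>>> servo_tool --moves '[{"fingers": 0.2, "dp": [0.009, -0.03, -0.006], "dr": [0, 0, 5]}, {"fingers": 0.2, "dp": [0.019, -0.062, -0.012], "dr": [0, 0, 10]}, {"fingers": 0.2, "dp": [0.028, -0.093, -0.018], "dr": [0, 0, 15]}, {"fingers": 0.2, "dp": [0.038, -0.125, -0.024], "dr": [0, 0, 20]}, {"fingers": 0.2, "dp": [0.047, -0.154, -0.03], "dr": [0, 0, 26]}]'

```text
time: 17.48
ee_pos: [0.5302, 0.0989, 0.201]
tool_rot: [-0.321, 3.124, -0.0]
wrist_force: [-0.4, 1.7, -0.0]
opening: 0.0258
gripper_force: 59.4
```

>>> servo_tool --moves '[{"fingers": 0.2, "dp": [0.001, -0.02, 0.003], "dr": [0, 0, 2.5]}, {"fingers": 0.2, "dp": [0.001, -0.04, 0.006], "dr": [0, 0, 5]}, {"fingers": 0.2, "dp": [0.002, -0.06, 0.009], "dr": [0, 0, 7.5]}, {"fingers": 0.2, "dp": [0.002, -0.08, 0.012], "dr": [0, 0, 10]}, {"fingers": 0.2, "dp": [0.002, -0.102, 0.015], "dr": [0, 0, 12.3]}]'

```text
time: 17.9
ee_pos: [0.549, -0.0005, 0.1855]
tool_rot: [0.013, 3.14, -0.0]
wrist_force: [0.8, 0.4, -0.1]
opening: 0.0257
gripper_force: 59.3
```

>>> servo_tool --moves '[{"fingers": 0.2, "dp": [-0.005, -0.025, 0.003], "dr": [0, 0, 3]}, {"fingers": 0.2, "dp": [-0.01, -0.05, 0.006], "dr": [0, 0, 6]}, {"fingers": 0.2, "dp": [-0.015, -0.075, 0.009], "dr": [0, 0, 9]}, {"fingers": 0.2, "dp": [-0.018, -0.092, 0.012], "dr": [0, 0, 11]}, {"fingers": 0.2, "dp": [-0.02, -0.1, 0.015], "dr": [0, 0, 12.3]}]'

```text
time: 18.32
ee_pos: [0.5687, -0.1018, 0.1702]
tool_rot: [0.351, 3.121, -0.001]
wrist_force: [-0.3, 0.5, -0.3]
opening: 0.0258
gripper_force: 59.3
```

>>> servo_tool --moves '[{"fingers": 0.2, "dp": [0, 0, 0.015], "dr": [0, 0, 0]}, {"fingers": 0.2, "dp": [0, 0, 0.035], "dr": [0, 0, 0]}, {"fingers": 0.2, "dp": [0, 0, 0.055], "dr": [0, 0, 0]}, {"fingers": 0.2, "dp": [0, 0, 0.07], "dr": [0, 0, 0]}, {"fingers": 0.2, "dp": [0, 0, 0.08], "dr": [0, 0, 0]}]'

```text
time: 18.73
ee_pos: [0.5678, -0.099, 0.0887]
tool_rot: [-0.345, -3.122, -0.0]
wrist_force: [-1.2, -0.3, -0.5]
opening: 0.0257
gripper_force: 59.3
```

>>> servo_tool --moves '[{"fingers": 0.2, "dp": [0, 0, 0.006], "dr": [0, 0, 0]}, {"fingers": 0.2, "dp": [0, 0, 0.012], "dr": [0, 0, 0]}, {"fingers": 0.2, "dp": [0, 0, 0.016], "dr": [0, 0, 0]}, {"fingers": 0.2, "dp": [0, 0, 0.019], "dr": [0, 0, 0]}, {"fingers": 0.2, "dp": [0, 0, 0.019], "dr": [0, 0, 0]}]'

```text
time: 19.15
ee_pos: [0.5684, -0.0996, 0.0707]
tool_rot: [0.346, 3.122, 0.0]
wrist_force: [0.1, 0.0, -0.2]
opening: 0.0262
gripper_force: 59.3
```

```bash
python3 - <<'E'
from h import *
s=bot.observe();print(s["ee_pos"],s["opening"],s["gripper_force"],s["wrist_force"]);q=s["ee_pos"]
# r2 (378,375)/28 -> close yaw 118
plan([(*q[:2],.17,77.45),(.50,.10,.22,90),(.40,.34,.22,118)])
E
```

```text
[ 0.56835084 -0.09963372  0.0706733 ] 0.02616068701697967 59.3304705619812 [ 0.11800797  0.02164429 -0.24259296]
t 19.1 q [-0.31  0.47 -0.26  0.84  0.   -0.09] pos [ 0.5684 -0.0996  0.0707] yaw 77.4
  dp [-0.0, 0.0, -0.0993] dr [0.0, 0.0, -0.1]
 -- [0.5684, -0.0996, 0.17, 77.45]
  dp [0.055, 0.09, -0.025] dr [0.0, 0.0, -6.3]
  dp [0.0449, 0.0955, -0.025] dr [0.0, 0.0, -6.3]
 -- [0.5, 0.1, 0.22, 90.0]
  dp [0.05, 0.12, 0.0] dr [0.0, 0.0, -14.0]
  dp [0.0195, 0.1285, 0.0] dr [0.0, 0.0, -14.0]
 -- [0.4, 0.34, 0.22, 118.0]
```

>>> servo_tool --moves '[{"fingers": 0.2, "dp": [0, 0, 0.001], "dr": [0, 0, 0]}, {"fingers": 0.48, "dp": [0, 0, 0.001], "dr": [0, 0, 0]}, {"fingers": 0.48, "dp": [0, 0, 0.001], "dr": [0, 0, 0]}, {"fingers": 0.48, "dp": [0, 0, 0.001], "dr": [0, 0, 0]}, {"fingers": 0.48, "dp": [0, 0, 0], "dr": [0, 0, 0]}]'

```text
time: 19.57
ee_pos: [0.5684, -0.0997, 0.0709]
tool_rot: [0.346, 3.122, -0.0]
wrist_force: [-0.3, 0.5, -0.6]
opening: 0.0412
gripper_force: 0.0
```

>>> servo_tool --moves '[{"fingers": 0.48, "dp": [0, 0, -0.01], "dr": [0, 0, 0]}, {"fingers": 0.48, "dp": [0, 0, -0.03], "dr": [0, 0, 0]}, {"fingers": 0.48, "dp": [0, 0, -0.06], "dr": [0, 0, 0]}, {"fingers": 0.48, "dp": [0, 0, -0.09], "dr": [0, 0, 0]}, {"fingers": 0.48, "dp": [0, 0, -0.12], "dr": [0, 0, 0]}]'

```text
time: 19.98
ee_pos: [0.568, -0.0996, 0.193]
tool_rot: [0.346, 3.122, -0.0]
wrist_force: [0.7, -0.3, 0.4]
opening: 0.0407
gripper_force: 0.0
```

>>> servo_tool --moves '[{"fingers": 0.65, "dp": [0.008, 0.015, -0.005], "dr": [0, 0, -1.2]}, {"fingers": 0.65, "dp": [0.02, 0.035, -0.01], "dr": [0, 0, -2.5]}, {"fingers": 0.65, "dp": [0.032, 0.053, -0.015], "dr": [0, 0, -3.8]}, {"fingers": 0.65, "dp": [0.044, 0.072, -0.02], "dr": [0, 0, -5]}, {"fingers": 0.65, "dp": [0.055, 0.09, -0.025], "dr": [0, 0, -6.3]}]'

```text
time: 20.4
ee_pos: [0.5337, 0.0011, 0.217]
tool_rot: [0.172, 3.136, -0.0]
wrist_force: [0.3, -0.7, 1.1]
opening: 0.0554
gripper_force: 0.0
```

>>> servo_tool --moves '[{"fingers": 0.65, "dp": [0.009, 0.02, 0], "dr": [0, 0, -1.2]}, {"fingers": 0.65, "dp": [0.018, 0.04, 0], "dr": [0, 0, -2.5]}, {"fingers": 0.65, "dp": [0.027, 0.06, 0], "dr": [0, 0, -3.8]}, {"fingers": 0.65, "dp": [0.036, 0.08, 0], "dr": [0, 0, -5]}, {"fingers": 0.65, "dp": [0.045, 0.0955, 0], "dr": [0, 0, -6.3]}]'

```text
time: 20.82
ee_pos: [0.4997, 0.1013, 0.2167]
tool_rot: [-0.001, 3.141, 0.0]
wrist_force: [0.0, 0.3, 0.3]
opening: 0.0552
gripper_force: 0.0
```

>>> servo_tool --moves '[{"fingers": 0.65, "dp": [0.01, 0.024, 0], "dr": [0, 0, -2.8]}, {"fingers": 0.65, "dp": [0.02, 0.048, 0], "dr": [0, 0, -5.6]}, {"fingers": 0.65, "dp": [0.03, 0.072, 0], "dr": [0, 0, -8.4]}, {"fingers": 0.65, "dp": [0.04, 0.096, 0], "dr": [0, 0, -11.2]}, {"fingers": 0.65, "dp": [0.05, 0.12, 0], "dr": [0, 0, -14]}]'

```text
time: 21.23
ee_pos: [0.4496, 0.2211, 0.2167]
tool_rot: [-0.385, 3.117, 0.0]
wrist_force: [0.8, 0.1, 0.2]
opening: 0.0553
gripper_force: 0.0
```

>>> servo_tool --moves '[{"fingers": 0.65, "dp": [0.004, 0.026, 0], "dr": [0, 0, -2.8]}, {"fingers": 0.65, "dp": [0.008, 0.052, 0], "dr": [0, 0, -5.6]}, {"fingers": 0.65, "dp": [0.012, 0.078, 0], "dr": [0, 0, -8.4]}, {"fingers": 0.65, "dp": [0.016, 0.104, 0], "dr": [0, 0, -11.2]}, {"fingers": 0.65, "dp": [0.02, 0.1285, 0], "dr": [0, 0, -14]}]'

```text
time: 21.65
ee_pos: [0.3991, 0.3412, 0.2167]
tool_rot: [-0.763, 3.047, 0.0]
wrist_force: [0.9, -0.2, -0.7]
opening: 0.0553
gripper_force: 0.0
```

>>> servo_tool --moves '[{"fingers": 0.65, "dp": [0, 0, 0], "dr": [0, 0, 0]}, {"fingers": 0.65, "dp": [0, 0, 0], "dr": [0, 0, 0]}, {"fingers": 0.65, "dp": [0, 0, 0], "dr": [0, 0, 0]}, {"fingers": 0.65, "dp": [0, 0, 0], "dr": [0, 0, 0]}, {"fingers": 0.65, "dp": [0, 0, 0], "dr": [0, 0, 0]}]'

```text
time: 22.07
ee_pos: [0.4003, 0.3393, 0.216]
tool_rot: [-0.757, 3.049, 0.0]
wrist_force: [-0.4, 0.2, -0.0]
opening: 0.0554
gripper_force: 0.0
```

```bash
python3 - <<'E'
from h import *
s,p,d=grab("wrist","w4");C=cam("wrist",s);P=cloud(C,d)
grab("top","t4")
for nm,x,y in(("r2",.378,.375),("m",.604,.330),("r1",.5075,.466)):
    # depth segmentation near the expected place
    n=np.hypot(P[...,0]-x,P[...,1]-y);b=(n<.075)&(P[...,2]>.006)&(P[...,2]<.017)
    m,l,st,ce=cv2.connectedComponentsWithStats(b.astype(np.uint8));k=1+np.argmax(st[1:,4]);bb=l==k
    print(nm,bb.sum(),rect(P[bb]),np.median(P[bb][:,2]),ce[k])
s=bot.observe()
plan([(.378,.375,.08,118),(.378,.375,.029,118)])
E
```

```text
r2 2731 (array([376.6, 378.5]), array([124.2,  28.4]), 28.1) 0.011955551010370548 [326.38410839 183.425119  ]
m 9 (array([560.8, 284.4]), array([4.4, 1.1]), -32.7) 0.010186610327349119 [187. 280.]
r1 1640 (array([506. , 469.9]), array([125.5,  27.9]), 44.3) 0.011853796434528278 [335.33536585 300.9054878 ]
t 22.2 q [ 0.55  0.28 -0.14  1.15  0.    0.06] pos [0.4002 0.3394 0.2159] yaw 117.9
  dp [0.0029, 0.0418, 0.1359] dr [0.0, 0.0, -0.1]
 -- [0.378, 0.375, 0.08, 118.0]
  dp [0.0, 0.0, 0.051] dr [0.0, 0.0, -0.0]
 -- [0.378, 0.375, 0.029, 118.0]
```

>>> servo_tool --moves '[{"fingers": 0.65, "dp": [0, 0.012, 0.035], "dr": [0, 0, 0]}, {"fingers": 0.65, "dp": [0.001, 0.024, 0.07], "dr": [0, 0, 0]}, {"fingers": 0.65, "dp": [0.001, 0.036, 0.1], "dr": [0, 0, 0]}, {"fingers": 0.65, "dp": [0.002, 0.043, 0.125], "dr": [0, 0, 0]}, {"fingers": 0.65, "dp": [0.002, 0.043, 0.136], "dr": [0, 0, 0]}]'

```text
time: 22.58
ee_pos: [0.3763, 0.3767, 0.0768]
tool_rot: [0.759, -3.045, 0.002]
wrist_force: [0.2, -0.0, -0.8]
opening: 0.0551
gripper_force: 0.0
```

>>> servo_tool --moves '[{"fingers": 0.65, "dp": [0, 0, 0.015], "dr": [0, 0, 0]}, {"fingers": 0.65, "dp": [0, 0, 0.03], "dr": [0, 0, 0]}, {"fingers": 0.65, "dp": [0, 0, 0.042], "dr": [0, 0, 0]}, {"fingers": 0.65, "dp": [0, 0, 0.05], "dr": [0, 0, 0]}, {"fingers": 0.65, "dp": [0, 0, 0.05], "dr": [0, 0, 0]}]'

```text
time: 23.0
ee_pos: [0.3775, 0.3763, 0.0285]
tool_rot: [0.757, -3.047, 0.001]
wrist_force: [0.0, 0.1, -0.3]
opening: 0.0557
gripper_force: 0.0
```

>>> servo_tool --moves '[{"fingers": 0.2, "dp": [0, 0, 0], "dr": [0, 0, 0]}, {"fingers": 0.2, "dp": [0, 0, 0], "dr": [0, 0, 0]}, {"fingers": 0.2, "dp": [0, 0, 0], "dr": [0, 0, 0]}, {"fingers": 0.2, "dp": [0, 0, 0], "dr": [0, 0, 0]}, {"fingers": 0.2, "dp": [0, 0, 0], "dr": [0, 0, 0]}]'

```text
time: 23.42
ee_pos: [0.3784, 0.3772, 0.0309]
tool_rot: [-0.758, 3.047, 0.001]
wrist_force: [-1.0, -1.5, 6.0]
opening: 0.026
gripper_force: 59.0
```

```bash
python3 - <<'E'
from h import *
s=bot.observe();q=s["ee_pos"]
t=b2w(0,0)
plan([(*q[:2],.17,118),(.50,.12,.20,98),(*t,.17,77.45),(*t,.09,77.45),(*t,q[2]+.041,77.45)])
E
```

```text
t 23.4 q [ 0.63  0.45 -0.43  0.69 -0.    0.14] pos [0.3784 0.3772 0.0309] yaw 117.9
  dp [-0.0002, 0.0, -0.1391] dr [0.0, 0.1, -0.1]
 -- [0.3784, 0.3772, 0.17, 118.0]
  dp [0.0067, -0.1421, -0.015] dr [0.0, 0.0, 10.0]
  dp [-0.0181, -0.1411, -0.015] dr [0.0, 0.0, 10.0]
 -- [0.5, 0.12, 0.2, 98.0]
  dp [-0.0544, -0.1803, 0.03] dr [0.0, 0.0, 20.6]
 -- [0.579, -0.051, 0.17, 77.45]
  dp [-0.0, -0.0, 0.08] dr [0.0, 0.0, -0.0]
 -- [0.579, -0.051, 0.09, 77.45]
  dp [0.0, 0.0, 0.0181] dr [0.0, 0.0, 0.0]
 -- [0.579, -0.051, 0.0719, 77.45]
```

>>> servo_tool --moves '[{"fingers": 0.2, "dp": [0, 0, -0.015], "dr": [0, 0, 0]}, {"fingers": 0.2, "dp": [0, 0, -0.045], "dr": [0, 0, 0]}, {"fingers": 0.2, "dp": [0, 0, -0.08], "dr": [0, 0, 0]}, {"fingers": 0.2, "dp": [0, 0, -0.115], "dr": [0, 0, 0]}, {"fingers": 0.2, "dp": [0, 0, -0.14], "dr": [0, 0, 0]}]'

```text
time: 23.83
ee_pos: [0.3783, 0.3773, 0.1735]
tool_rot: [-0.758, 3.046, 0.002]
wrist_force: [0.8, 0.8, -0.3]
opening: 0.0256
gripper_force: 59.3
```

>>> servo_tool --moves '[{"fingers": 0.2, "dp": [0.001, -0.02, -0.003], "dr": [0, 0, 2]}, {"fingers": 0.2, "dp": [0.002, -0.05, -0.006], "dr": [0, 0, 4]}, {"fingers": 0.2, "dp": [0.004, -0.08, -0.009], "dr": [0, 0, 6]}, {"fingers": 0.2, "dp": [0.005, -0.112, -0.012], "dr": [0, 0, 8]}, {"fingers": 0.2, "dp": [0.007, -0.142, -0.015], "dr": [0, 0, 10]}]'

```text
time: 24.25
ee_pos: [0.4389, 0.247, 0.1858]
tool_rot: [-0.488, 3.102, 0.0]
wrist_force: [1.1, 0.2, -1.0]
opening: 0.0255
gripper_force: 59.4
```

>>> servo_tool --moves '[{"fingers": 0.2, "dp": [-0.004, -0.028, -0.003], "dr": [0, 0, 2]}, {"fingers": 0.2, "dp": [-0.008, -0.056, -0.006], "dr": [0, 0, 4]}, {"fingers": 0.2, "dp": [-0.011, -0.084, -0.009], "dr": [0, 0, 6]}, {"fingers": 0.2, "dp": [-0.015, -0.112, -0.012], "dr": [0, 0, 8]}, {"fingers": 0.2, "dp": [-0.018, -0.141, -0.015], "dr": [0, 0, 10]}]'

```text
time: 24.67
ee_pos: [0.4994, 0.1185, 0.2008]
tool_rot: [-0.215, 3.133, 0.0]
wrist_force: [0.4, 0.8, -0.1]
opening: 0.0259
gripper_force: 59.4
```

>>> servo_tool --moves '[{"fingers": 0.2, "dp": [-0.01, -0.034, 0], "dr": [0, 0, 4]}, {"fingers": 0.2, "dp": [-0.02, -0.068, 0], "dr": [0, 0, 8]}, {"fingers": 0.2, "dp": [-0.03, -0.102, 0.01], "dr": [0, 0, 12]}, {"fingers": 0.2, "dp": [-0.04, -0.136, 0.02], "dr": [0, 0, 16]}, {"fingers": 0.2, "dp": [-0.05, -0.166, 0.03], "dr": [0, 0, 20]}]'

```text
time: 25.08
ee_pos: [0.5722, -0.04, 0.1703]
tool_rot: [0.336, 3.122, -0.0]
wrist_force: [0.5, 0.4, 0.4]
opening: 0.0261
gripper_force: 59.4
```

>>> servo_tool --moves '[{"fingers": 0.2, "dp": [0, -0.01, 0], "dr": [0, 0, 0.5]}, {"fingers": 0.2, "dp": [0, -0.015, 0], "dr": [0, 0, 0.5]}, {"fingers": 0.2, "dp": [0, -0.015, 0], "dr": [0, 0, 0.5]}, {"fingers": 0.2, "dp": [0, -0.015, 0], "dr": [0, 0, 0.5]}, {"fingers": 0.2, "dp": [0, -0.015, 0], "dr": [0, 0, 0.5]}]'

```text
time: 25.5
ee_pos: [0.5682, -0.0513, 0.1705]
tool_rot: [0.34, 3.122, 0.0]
wrist_force: [0.5, 0.8, 0.2]
opening: 0.0254
gripper_force: 59.4
```

```bash
python3 - <<'E'
from h import *
t=b2w(0,0)
s,p,d=grab("wrist","w5");C=cam("wrist",s);P=cloud(C,d)
n=np.hypot(*(P[...,:2]-b2w(0,-.05)).transpose(2,0,1));b=(n<.1)&(P[...,2]>.046)&(P[...,2]<.054);
m,l,st,ce=cv2.connectedComponentsWithStats(b.astype(np.uint8));k=1+np.argmax(st[1:,4]);print(rect(P[l==k]),ce[k],st[k])
plan([(*t,.09,77.45),(*t,.0712,77.45)])
E
```

```text
(array([563.2, -97.5]), array([115.8,  28.4]), -12.3) [231.15298117 203.48718619] [ 212  148   39  131 3824]
t 25.6 q [-0.23  0.38 -0.11  1.08  0.   -0.02] pos [ 0.5682 -0.0513  0.1704] yaw 77.6
  dp [-0.0104, 0.0026, 0.0804] dr [0.0, 0.0, 0.1]
 -- [0.579, -0.051, 0.09, 77.45]
  dp [0.0, 0.0, 0.0188] dr [0.0, 0.0, -0.0]
 -- [0.579, -0.051, 0.0712, 77.45]
```

View pics/w5.png

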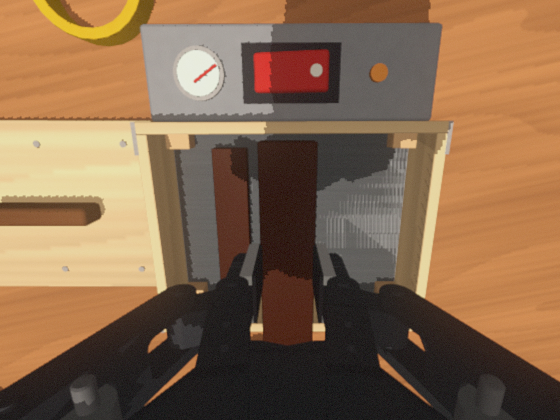

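The view shows r3 flat on the floor at (231,215). The held blank is at (288,240), in line with the chamber.

>>> servo_tool --moves '[{"fingers": 0.2, "dp": [-0.005, 0.001, 0.01], "dr": [0, 0, 0]}, {"fingers": 0.2, "dp": [-0.01, 0.0015, 0.025], "dr": [0, 0, 0]}, {"fingers": 0.2, "dp": [-0.0105, 0.002, 0.045], "dr": [0, 0, 0]}, {"fingers": 0.2, "dp": [-0.0105, 0.002, 0.065], "dr": [0, 0, 0]}, {"fingers": 0.2, "dp": [-0.0105, 0.002, 0.08], "dr": [0, 0, 0]}]'

```text
time: 25.97
ee_pos: [0.5788, -0.052, 0.0877]
tool_rot: [-0.341, -3.122, -0.0]
wrist_force: [0.6, 0.3, -0.7]
opening: 0.0257
gripper_force: 59.4
```

>>> servo_tool --moves '[{"fingers": 0.2, "dp": [0, 0, 0.006], "dr": [0, 0, 0]}, {"fingers": 0.2, "dp": [0, 0, 0.012], "dr": [0, 0, 0]}, {"fingers": 0.2, "dp": [0, 0, 0.016], "dr": [0, 0, 0]}, {"fingers": 0.2, "dp": [0, 0, 0.019], "dr": [0, 0, 0]}, {"fingers": 0.2, "dp": [0, 0, 0.019], "dr": [0, 0, 0]}]'

```text
time: 26.38
ee_pos: [0.5793, -0.0527, 0.0711]
tool_rot: [0.343, 3.122, -0.0]
wrist_force: [-0.1, -0.3, 0.4]
opening: 0.0259
gripper_force: 59.4
```

>>> servo_tool --moves '[{"fingers": 0.2, "dp": [0, 0, 0.001], "dr": [0, 0, 0]}, {"fingers": 0.48, "dp": [0, 0, 0.001], "dr": [0, 0, 0]}, {"fingers": 0.48, "dp": [0, 0, 0.001], "dr": [0, 0, 0]}, {"fingers": 0.48, "dp": [0, 0, 0.001], "dr": [0, 0, 0]}, {"fingers": 0.48, "dp": [0, 0, 0], "dr": [0, 0, 0]}]'

```text
time: 26.8
ee_pos: [0.579, -0.0528, 0.0708]
tool_rot: [0.343, 3.123, -0.0]
wrist_force: [-0.1, 0.0, -0.5]
opening: 0.0411
gripper_force: 0.0
```

>>> servo_tool --moves '[{"fingers": 0.48, "dp": [0, 0, -0.01], "dr": [0, 0, 0]}, {"fingers": 0.48, "dp": [0, 0, -0.03], "dr": [0, 0, 0]}, {"fingers": 0.48, "dp": [0, 0, -0.065], "dr": [0, 0, 0]}, {"fingers": 0.48, "dp": [0, 0, -0.1], "dr": [0, 0, 0]}, {"fingers": 0.48, "dp": [0, 0, -0.15], "dr": [0, 0, 0]}]'

```text
time: 27.22
ee_pos: [0.5781, -0.0526, 0.214]
tool_rot: [-0.343, -3.121, -0.0]
wrist_force: [1.4, -1.0, -0.2]
opening: 0.0408
gripper_force: 0.0
```

```bash
python3 - <<'E'
from h import *
T=cam("top");s,p,d=grab("top","t5");P=cloud(T,d)
for nm,x,y in(("m",.604,.330),("r1",.507,.468)):
    n=np.hypot(P[...,0]-x,P[...,1]-y);b=(n<.09)&(P[...,2]>.006)&(P[...,2]<.019)
    m,l,st,ce=cv2.connectedComponentsWithStats(b.astype(np.uint8));k=1+np.argmax(st[1:,4]);bb=l==k
    print(nm,bb.sum(),rect(P[bb]),np.median(P[bb][:,2]),ce[k])
plan([(.53,.15,.22,100),(.50,.44,.22,134.4)])
E
```

```text
m 461 (array([602.8, 328.6]), array([129.6,  29.1]), 38.2) 0.012177717313005081 [141.20824295 201.58785249]
r1 484 (array([507.3, 468.6]), array([124.4,  31.3]), 44.1) 0.011744939272602322 [ 89.65702479 235.82231405]
t 27.3 q [-0.23  0.37  0.02  1.21 -0.   -0.01] pos [ 0.5804 -0.053   0.2225] yaw 77.5
  dp [0.0466, 0.0936, 0.0008] dr [-0.1, 0.5, -11.3]
  dp [0.0274, 0.1009, 0.0013] dr [0.0, 0.0, -11.3]
 -- [0.53, 0.15, 0.22, 100.0]
  dp [-0.0104, 0.1454, 0.0] dr [0.0, 0.0, -17.2]
  dp [-0.0529, 0.1358, 0.0] dr [0.0, 0.0, -17.2]
 -- [0.5, 0.44, 0.22, 134.4]
```

>>> servo_tool --moves '[{"fingers": 0.65, "dp": [0.009, 0.018, 0], "dr": [0, 0, -2.2]}, {"fingers": 0.65, "dp": [0.018, 0.037, 0], "dr": [0, 0, -4.5]}, {"fingers": 0.65, "dp": [0.028, 0.056, 0], "dr": [0, 0, -6.8]}, {"fingers": 0.65, "dp": [0.037, 0.075, 0], "dr": [0, 0, -9]}, {"fingers": 0.65, "dp": [0.047, 0.094, 0], "dr": [0, 0, -11.3]}]'

```text
time: 27.68
ee_pos: [0.5532, 0.0501, 0.2132]
tool_rot: [0.031, 3.141, -0.0]
wrist_force: [-0.2, -0.2, 0.6]
opening: 0.0559
gripper_force: 0.0
```

>>> servo_tool --moves '[{"fingers": 0.65, "dp": [0.005, 0.02, 0], "dr": [0, 0, -2.2]}, {"fingers": 0.65, "dp": [0.011, 0.04, 0], "dr": [0, 0, -4.5]}, {"fingers": 0.65, "dp": [0.016, 0.06, 0], "dr": [0, 0, -6.8]}, {"fingers": 0.65, "dp": [0.022, 0.08, 0], "dr": [0, 0, -9]}, {"fingers": 0.65, "dp": [0.027, 0.101, 0], "dr": [0, 0, -11.3]}]'

```text
time: 28.1
ee_pos: [0.5283, 0.1516, 0.2133]
tool_rot: [-0.278, 3.129, -0.0]
wrist_force: [-0.7, -0.0, -0.1]
opening: 0.0555
gripper_force: 0.0
```

>>> servo_tool --moves '[{"fingers": 0.65, "dp": [-0.002, 0.029, 0], "dr": [0, 0, -3.4]}, {"fingers": 0.65, "dp": [-0.004, 0.058, 0], "dr": [0, 0, -6.8]}, {"fingers": 0.65, "dp": [-0.006, 0.087, 0], "dr": [0, 0, -10.2]}, {"fingers": 0.65, "dp": [-0.008, 0.116, 0], "dr": [0, 0, -13.6]}, {"fingers": 0.65, "dp": [-0.01, 0.145, 0], "dr": [0, 0, -17]}]'

```text
time: 28.52
ee_pos: [0.5129, 0.2967, 0.2133]
tool_rot: [-0.739, 3.053, 0.0]
wrist_force: [1.0, 0.2, 0.9]
opening: 0.0554
gripper_force: 0.0
```

>>> servo_tool --moves '[{"fingers": 0.65, "dp": [-0.01, 0.029, 0], "dr": [0, 0, -3.4]}, {"fingers": 0.65, "dp": [-0.02, 0.058, 0], "dr": [0, 0, -6.8]}, {"fingers": 0.65, "dp": [-0.035, 0.087, 0], "dr": [0, 0, -10.2]}, {"fingers": 0.65, "dp": [-0.045, 0.116, 0], "dr": [0, 0, -13.6]}, {"fingers": 0.65, "dp": [-0.053, 0.136, 0], "dr": [0, 0, -17]}]'

```text
time: 28.93
ee_pos: [0.4978, 0.4429, 0.2131]
tool_rot: [-1.184, 2.909, 0.001]
wrist_force: [-0.2, 0.5, 1.0]
opening: 0.0556
gripper_force: 0.0
```

>>> servo_tool --moves '[{"fingers": 0.65, "dp": [0, 0, 0], "dr": [0, 0, 0]}, {"fingers": 0.65, "dp": [0, 0, 0], "dr": [0, 0, 0]}, {"fingers": 0.65, "dp": [0, 0, 0], "dr": [0, 0, 0]}, {"fingers": 0.65, "dp": [0, 0, 0], "dr": [0, 0, 0]}, {"fingers": 0.65, "dp": [0, 0, 0], "dr": [0, 0, 0]}]'

```text
time: 29.35
ee_pos: [0.4988, 0.4396, 0.2129]
tool_rot: [-1.176, 2.913, -0.0]
wrist_force: [0.5, 0.7, -0.1]
opening: 0.0556
gripper_force: 0.0
```

```bash
cat >> h.py <<'E'
def find(n,name,x,y,lo=.006,hi=.018,r=.085):
    s,p,d=grab(n,name);P=cloud(cam(n,s),d);b=(np.hypot(P[...,0]-x,P[...,1]-y)<r)&(P[...,2]>lo)&(P[...,2]<hi)
    m,l,st,ce=cv2.connectedComponentsWithStats(b.astype(np.uint8));k=1+np.argmax(st[1:,4]);bb=l==k
    print(n,bb.sum(),rect(P[bb]),"z",np.median(P[bb][:,2]).round(4),"px",ce[k].round())
E
python3 - <<'E'
from h import *
find("wrist","w6",.507,.469)
plan([(.507,.469,.08,134.2),(.507,.469,.0285,134.2)])
E
```

```text
wrist 2562 (array([505.6, 470.1]), array([124.1,  27.7]), 44.2) z 0.012 px [301. 208.]
t 29.4 q [ 0.6   0.52  0.25  1.3  -0.   -0.17] pos [0.4989 0.4397 0.2128] yaw 134.0
  dp [-0.0262, 0.0155, 0.1328] dr [-0.0, 0.0, -0.2]
 -- [0.507, 0.469, 0.08, 134.2]
  dp [0.0, 0.0, 0.0515] dr [0.0, 0.0, -0.0]
 -- [0.507, 0.469, 0.0285, 134.2]
```

>>> servo_tool --moves '[{"fingers": 0.65, "dp": [-0.01, 0.006, 0.03], "dr": [0, 0, 0]}, {"fingers": 0.65, "dp": [-0.02, 0.012, 0.065], "dr": [0, 0, 0]}, {"fingers": 0.65, "dp": [-0.026, 0.016, 0.095], "dr": [0, 0, 0]}, {"fingers": 0.65, "dp": [-0.026, 0.016, 0.12], "dr": [0, 0, 0]}, {"fingers": 0.65, "dp": [-0.026, 0.016, 0.133], "dr": [0, 0, 0]}]'

```text
time: 29.82
ee_pos: [0.5052, 0.4691, 0.0762]
tool_rot: [1.176, -2.909, 0.001]
wrist_force: [-0.4, -0.8, -0.1]
opening: 0.0555
gripper_force: 0.0
```

>>> servo_tool --moves '[{"fingers": 0.65, "dp": [0, 0, 0.015], "dr": [0, 0, 0]}, {"fingers": 0.65, "dp": [0, 0, 0.03], "dr": [0, 0, 0]}, {"fingers": 0.65, "dp": [0, 0, 0.042], "dr": [0, 0, 0]}, {"fingers": 0.65, "dp": [0, 0, 0.05], "dr": [0, 0, 0]}, {"fingers": 0.65, "dp": [0, 0, 0.05], "dr": [0, 0, 0]}]'

```text
time: 30.23
ee_pos: [0.5056, 0.4692, 0.028]
tool_rot: [1.176, -2.911, 0.001]
wrist_force: [-0.1, 0.1, -0.3]
opening: 0.0554
gripper_force: 0.0
```

>>> servo_tool --moves '[{"fingers": 0.2, "dp": [0, 0, 0], "dr": [0, 0, 0]}, {"fingers": 0.2, "dp": [0, 0, 0], "dr": [0, 0, 0]}, {"fingers": 0.2, "dp": [0, 0, 0], "dr": [0, 0, 0]}, {"fingers": 0.2, "dp": [0, 0, 0], "dr": [0, 0, 0]}, {"fingers": 0.2, "dp": [0, 0, 0], "dr": [0, 0, 0]}]'

```text
time: 30.65
ee_pos: [0.5066, 0.4704, 0.0307]
tool_rot: [-1.178, 2.911, 0.0]
wrist_force: [-0.3, -2.1, 7.0]
opening: 0.026
gripper_force: 59.7
```

```bash
python3 - <<'E'
from h import *
s=bot.observe();q=s["ee_pos"]
t=b2w(0,.05)
plan([(*q[:2],.17,134.2),(.54,.16,.20,98),(*t,.17,77.45),(*t,.09,77.45),(*t,.0715,77.45)])
E
```

```text
t 30.6 q [ 0.63  0.67  0.02  0.92 -0.   -0.14] pos [0.5066 0.4704 0.0307] yaw 134.1
  dp [-0.0003, -0.0001, -0.1393] dr [-0.0, 0.1, -0.1]
 -- [0.5066, 0.4704, 0.17, 134.2]
  dp [0.0962, -0.1229, -0.015] dr [0.0, 0.0, 18.1]
  dp [0.0533, -0.1467, -0.015] dr [0.0, 0.0, 18.1]
 -- [0.54, 0.16, 0.2, 98.0]
  dp [-0.0268, -0.1676, 0.03] dr [0.0, 0.0, 20.6]
 -- [0.5899, -0.0022, 0.17, 77.45]
  dp [-0.0, -0.0, 0.08] dr [0.0, 0.0, -0.0]
 -- [0.5899, -0.0022, 0.09, 77.45]
  dp [0.0, 0.0, 0.0185] dr [0.0, 0.0, 0.0]
 -- [0.5899, -0.0022, 0.0715, 77.45]
```

>>> servo_tool --moves '[{"fingers": 0.2, "dp": [0, 0, -0.015], "dr": [0, 0, 0]}, {"fingers": 0.2, "dp": [0, 0, -0.045], "dr": [0, 0, 0]}, {"fingers": 0.2, "dp": [0, 0, -0.08], "dr": [0, 0, 0]}, {"fingers": 0.2, "dp": [0, 0, -0.115], "dr": [0, 0, 0]}, {"fingers": 0.2, "dp": [0, 0, -0.14], "dr": [0, 0, 0]}]'

```text
time: 31.07
ee_pos: [0.5064, 0.4704, 0.1733]
tool_rot: [-1.177, 2.909, 0.001]
wrist_force: [-0.1, 0.6, -0.2]
opening: 0.0255
gripper_force: 59.1
```

>>> servo_tool --moves '[{"fingers": 0.2, "dp": [0.012, -0.016, -0.003], "dr": [0, 0, 3.5]}, {"fingers": 0.2, "dp": [0.03, -0.04, -0.006], "dr": [0, 0, 7]}, {"fingers": 0.2, "dp": [0.05, -0.067, -0.009], "dr": [0, 0, 10.5]}, {"fingers": 0.2, "dp": [0.072, -0.095, -0.012], "dr": [0, 0, 14]}, {"fingers": 0.2, "dp": [0.096, -0.123, -0.015], "dr": [0, 0, 18]}]'

```text
time: 31.48
ee_pos: [0.5228, 0.3138, 0.1851]
tool_rot: [-0.705, 3.06, 0.0]
wrist_force: [0.5, -0.0, -0.7]
opening: 0.0262
gripper_force: 59.1
```

>>> servo_tool --moves '[{"fingers": 0.2, "dp": [0.011, -0.029, -0.003], "dr": [0, 0, 3.5]}, {"fingers": 0.2, "dp": [0.022, -0.058, -0.006], "dr": [0, 0, 7]}, {"fingers": 0.2, "dp": [0.033, -0.088, -0.009], "dr": [0, 0, 10.5]}, {"fingers": 0.2, "dp": [0.044, -0.118, -0.012], "dr": [0, 0, 14]}, {"fingers": 0.2, "dp": [0.053, -0.147, -0.015], "dr": [0, 0, 18]}]'

```text
time: 31.9
ee_pos: [0.5394, 0.158, 0.2003]
tool_rot: [-0.216, 3.133, 0.0]
wrist_force: [0.6, 0.6, 0.6]
opening: 0.0259
gripper_force: 59.1
```

>>> servo_tool --moves '[{"fingers": 0.2, "dp": [-0.006, -0.034, 0], "dr": [0, 0, 4]}, {"fingers": 0.2, "dp": [-0.012, -0.068, 0], "dr": [0, 0, 8]}, {"fingers": 0.2, "dp": [-0.018, -0.102, 0.01], "dr": [0, 0, 12]}, {"fingers": 0.2, "dp": [-0.023, -0.135, 0.02], "dr": [0, 0, 16]}, {"fingers": 0.2, "dp": [-0.027, -0.164, 0.03], "dr": [0, 0, 20.6]}]'

```text
time: 32.32
ee_pos: [0.59, -0.0011, 0.1698]
tool_rot: [0.349, 3.121, -0.0]
wrist_force: [0.4, 0.2, -0.3]
opening: 0.0262
gripper_force: 59.1
```

>>> servo_tool --moves '[{"fingers": 0.2, "dp": [0, 0, 0], "dr": [0, 0, 0]}, {"fingers": 0.2, "dp": [0, 0, 0], "dr": [0, 0, 0]}, {"fingers": 0.2, "dp": [0, 0, 0], "dr": [0, 0, 0]}, {"fingers": 0.2, "dp": [0, 0, 0], "dr": [0, 0, 0]}, {"fingers": 0.2, "dp": [0, 0, 0], "dr": [0, 0, 0]}]'

```text
time: 32.73
ee_pos: [0.5893, 0.002, 0.17]
tool_rot: [0.34, 3.122, 0.0]
wrist_force: [0.1, 0.3, -0.3]
opening: 0.0258
gripper_force: 59.1
```

```bash
python3 - <<'E'
from h import *
find("wrist","w7",*b2w(0,0),lo=.046,hi=.054,r=.055)
t=b2w(0,.054)
plan([(*t,.09,77.45),(*t,.0712,77.45)])
E
```

```text
wrist 4017 (array([578.9, -51.6]), array([109.9,  28.6]), -12.5) z 0.052 px [222. 206.]
t 32.8 q [-0.13  0.41 -0.06  1.1   0.    0.08] pos [0.5893 0.0019 0.1699] yaw 77.6
  dp [-0.0014, 0.0001, 0.0799] dr [0.0, 0.0, 0.1]
 -- [0.5907, 0.0017, 0.09, 77.45]
  dp [0.0, 0.0, 0.0188] dr [0.0, 0.0, -0.0]
 -- [0.5907, 0.0017, 0.0712, 77.45]
```

>>> servo_tool --moves '[{"fingers": 0.2, "dp": [-0.001, 0, 0.01], "dr": [0, 0, 0]}, {"fingers": 0.2, "dp": [-0.0015, 0, 0.025], "dr": [0, 0, 0]}, {"fingers": 0.2, "dp": [-0.0015, 0, 0.045], "dr": [0, 0, 0]}, {"fingers": 0.2, "dp": [-0.0015, 0, 0.065], "dr": [0, 0, 0]}, {"fingers": 0.2, "dp": [-0.0015, 0, 0.08], "dr": [0, 0, 0]}]'

```text
time: 33.2
ee_pos: [0.5902, 0.0012, 0.0874]
tool_rot: [-0.342, -3.122, -0.0]
wrist_force: [0.6, 0.5, -0.8]
opening: 0.0258
gripper_force: 59.1
```

>>> servo_tool --moves '[{"fingers": 0.2, "dp": [0, 0, 0.006], "dr": [0, 0, 0]}, {"fingers": 0.2, "dp": [0, 0, 0.012], "dr": [0, 0, 0]}, {"fingers": 0.2, "dp": [0, 0, 0.016], "dr": [0, 0, 0]}, {"fingers": 0.2, "dp": [0, 0, 0.019], "dr": [0, 0, 0]}, {"fingers": 0.2, "dp": [0, 0, 0.019], "dr": [0, 0, 0]}]'

```text
time: 33.62
ee_pos: [0.5911, 0.0007, 0.0709]
tool_rot: [0.343, 3.122, -0.0]
wrist_force: [0.2, 0.2, -0.2]
opening: 0.0257
gripper_force: 59.2
```

>>> servo_tool --moves '[{"fingers": 0.2, "dp": [0, 0, 0.001], "dr": [0, 0, 0]}, {"fingers": 0.43, "dp": [0, 0, 0.001], "dr": [0, 0, 0]}, {"fingers": 0.43, "dp": [0, 0, 0.001], "dr": [0, 0, 0]}, {"fingers": 0.43, "dp": [0, 0, 0.001], "dr": [0, 0, 0]}, {"fingers": 0.43, "dp": [0, 0, 0], "dr": [0, 0, 0]}]'

```text
time: 34.03
ee_pos: [0.5909, 0.0007, 0.0704]
tool_rot: [0.343, 3.123, 0.0]
wrist_force: [0.4, 0.0, -0.6]
opening: 0.0368
gripper_force: 0.0
```

>>> servo_tool --moves '[{"fingers": 0.43, "dp": [0, 0, -0.01], "dr": [0, 0, 0]}, {"fingers": 0.43, "dp": [0, 0, -0.03], "dr": [0, 0, 0]}, {"fingers": 0.43, "dp": [0, 0, -0.065], "dr": [0, 0, 0]}, {"fingers": 0.43, "dp": [0, 0, -0.1], "dr": [0, 0, 0]}, {"fingers": 0.43, "dp": [0, 0, -0.15], "dr": [0, 0, 0]}]'

```text
time: 34.45
ee_pos: [0.5899, 0.0008, 0.2136]
tool_rot: [-0.343, -3.121, -0.0]
wrist_force: [0.1, -0.9, 0.0]
opening: 0.037
gripper_force: 0.0
```

>>> servo_tool --moves '[{"fingers": 1, "dp": [0.01, -0.03, -0.01], "dr": [0, 0, 0]}, {"fingers": 1, "dp": [0.02, -0.06, -0.02], "dr": [0, 0, 0]}, {"fingers": 1, "dp": [0.03, -0.09, -0.03], "dr": [0, 0, 0]}, {"fingers": 1, "dp": [0.04, -0.12, -0.03], "dr": [0, 0, 0]}, {"fingers": 1, "dp": [0.04, -0.14, -0.03], "dr": [0, 0, 0]}]'

```text
time: 34.87
ee_pos: [0.5196, -0.1289, 0.2438]
tool_rot: [0.344, 3.121, -0.001]
wrist_force: [0.0, 1.0, -0.5]
opening: 0.0851
gripper_force: 0.0
```

>>> servo_tool --moves '[{"fingers": 1, "dp": [0, 0, 0], "dr": [0, 0, 0]}, {"fingers": 1, "dp": [0, 0, 0], "dr": [0, 0, 0]}, {"fingers": 1, "dp": [0, 0, 0], "dr": [0, 0, 0]}, {"fingers": 1, "dp": [0, 0, 0], "dr": [0, 0, 0]}, {"fingers": 1, "dp": [0, 0, 0], "dr": [0, 0, 0]}]'

```text
time: 35.28
ee_pos: [0.5216, -0.1265, 0.2422]
tool_rot: [-0.341, -3.123, -0.0]
wrist_force: [0.5, -0.0, -0.7]
opening: 0.0854
gripper_force: 0.0
```

```bash
python3 - <<'E'
from h import *
s,p,d=grab("wrist","w8");C=cam("wrist",s);P=cloud(C,d)
n=np.hypot(*(P[...,:2]-BX).transpose(2,0,1));b=(n<.1)&(P[...,2]>.0465)&(P[...,2]<.0535)
m,l,st,ce=cv2.connectedComponentsWithStats(b.astype(np.uint8))
for k in range(1,m):
    if st[k,4]>300: print(rect(P[l==k]),P[l==k][:,2].min(),P[l==k][:,2].max(),ce[k].round(),st[k,4])
b=(n<.15)&(P[...,2]>.083)&(P[...,2]<.09);print("rim",rect(P[b]))
plan([(.4204,-.4827,.2,77.45),(.4204,-.4827,.08,77.45),(.4204,-.4827,.0332,77.45)])
E
```

```text
(array([567.2, -98.4]), array([125. ,  28.1]), -12.4) 0.04665224052808421 0.05349576021074506 [320. 222.] 2647
(array([578. , -51.5]), array([124.7,  28.4]), -12.3) 0.046794087723058375 0.05348211304509282 [362. 223.] 2707
(array([587.6,   2.3]), array([120.2,  28.8]), -12.5) 0.046536290173641255 0.053495106347501084 [412. 217.] 2496
rim (array([578.7, -49.1]), array([216.4, 166.6]), 77.9)
t 35.3 q [-0.39  0.29 -0.05  1.23  0.   -0.17] pos [ 0.5216 -0.1266  0.2421] yaw 77.5
  dp [0.0109, -0.1848, 0.021] dr [0.0, -0.0, 0.0]
  dp [0.0108, -0.1848, 0.021] dr [0.0, 0.0, 0.0]
 -- [0.4204, -0.4827, 0.2, 77.45]
  dp [0.0, 0.0, 0.12] dr [0.0, 0.0, 0.0]
 -- [0.4204, -0.4827, 0.08, 77.45]
  dp [0.0, 0.0, 0.0468] dr [0.0, 0.0, 0.0]
 -- [0.4204, -0.4827, 0.0332, 77.45]
```

View pics/w8.png

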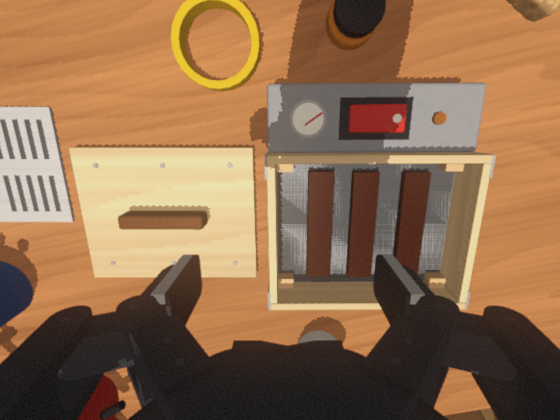

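The three rosewood blanks lie flat at (320,222), (362,223) and (412,217), clear of the ledges. The cover and rack are on the bench. Next is the rack.

>>> servo_tool --moves '[{"fingers": 1, "dp": [0.002, -0.035, 0.004], "dr": [0, 0, 0]}, {"fingers": 1, "dp": [0.004, -0.072, 0.008], "dr": [0, 0, 0]}, {"fingers": 1, "dp": [0.006, -0.11, 0.012], "dr": [0, 0, 0]}, {"fingers": 1, "dp": [0.009, -0.148, 0.016], "dr": [0, 0, 0]}, {"fingers": 1, "dp": [0.011, -0.185, 0.021], "dr": [0, 0, 0]}]'

```text
time: 35.75
ee_pos: [0.47, -0.3067, 0.2211]
tool_rot: [0.341, 3.123, -0.0]
wrist_force: [1.6, 1.1, -0.5]
opening: 0.0858
gripper_force: 0.0
```

>>> servo_tool --moves '[{"fingers": 1, "dp": [0.002, -0.037, 0.004], "dr": [0, 0, 0]}, {"fingers": 1, "dp": [0.004, -0.075, 0.008], "dr": [0, 0, 0]}, {"fingers": 1, "dp": [0.006, -0.113, 0.012], "dr": [0, 0, 0]}, {"fingers": 1, "dp": [0.009, -0.151, 0.016], "dr": [0, 0, 0]}, {"fingers": 1, "dp": [0.011, -0.185, 0.021], "dr": [0, 0, 0]}]'

```text
time: 36.17
ee_pos: [0.419, -0.4855, 0.1999]
tool_rot: [0.343, 3.123, -0.0]
wrist_force: [1.4, -1.1, 0.7]
opening: 0.0853
gripper_force: 0.0
```

>>> servo_tool --moves '[{"fingers": 1, "dp": [0, 0, 0], "dr": [0, 0, 0]}, {"fingers": 1, "dp": [0, 0, 0], "dr": [0, 0, 0]}, {"fingers": 1, "dp": [0, 0, 0], "dr": [0, 0, 0]}, {"fingers": 1, "dp": [0, 0, 0], "dr": [0, 0, 0]}, {"fingers": 1, "dp": [0, 0, 0], "dr": [0, 0, 0]}]'

```text
time: 36.58
ee_pos: [0.4202, -0.4826, 0.2006]
tool_rot: [0.341, 3.123, -0.0]
wrist_force: [0.3, -1.0, 0.4]
opening: 0.0851
gripper_force: 0.0
```

```bash
python3 - <<'E'
from h import *
find("wrist","w9",.42,-.483,lo=.015,hi=.024,r=.045)
plan([(.4204,-.4827,.08,77.45),(.4204,-.4827,.0332,77.45)])
E
```

```text
wrist 627 (array([ 420.1, -481.5]), array([69. ,  9.7]), -12.6) z 0.0197 px [287. 193.]
t 36.6 q [-0.98  0.48  0.14  1.23  0.   -0.76] pos [ 0.4202 -0.4827  0.2006] yaw 77.5
  dp [-0.0002, 0.0001, 0.1206] dr [-0.0, 0.0, 0.1]
 -- [0.4204, -0.4827, 0.08, 77.45]
  dp [0.0, 0.0, 0.0468] dr [0.0, 0.0, 0.0]
 -- [0.4204, -0.4827, 0.0332, 77.45]
```

>>> servo_tool --moves '[{"fingers": 1, "dp": [0, 0, 0.03], "dr": [0, 0, 0]}, {"fingers": 1, "dp": [0, 0, 0.06], "dr": [0, 0, 0]}, {"fingers": 1, "dp": [0, 0, 0.09], "dr": [0, 0, 0]}, {"fingers": 1, "dp": [0, 0, 0.11], "dr": [0, 0, 0]}, {"fingers": 1, "dp": [0, 0, 0.121], "dr": [0, 0, 0]}]'

```text
time: 37.05
ee_pos: [0.4193, -0.482, 0.0767]
tool_rot: [-0.341, -3.121, -0.003]
wrist_force: [-0.4, -0.8, 1.1]
opening: 0.0856
gripper_force: 0.0
```

>>> servo_tool --moves '[{"fingers": 1, "dp": [0, 0, 0.015], "dr": [0, 0, 0]}, {"fingers": 1, "dp": [0, 0, 0.03], "dr": [0, 0, 0]}, {"fingers": 1, "dp": [0, 0, 0.042], "dr": [0, 0, 0]}, {"fingers": 1, "dp": [0, 0, 0.046], "dr": [0, 0, 0]}, {"fingers": 1, "dp": [0, 0, 0.046], "dr": [0, 0, 0]}]'

```text
time: 37.47
ee_pos: [0.4196, -0.4828, 0.0326]
tool_rot: [-0.342, -3.122, -0.002]
wrist_force: [-0.9, 0.2, 0.2]
opening: 0.0852
gripper_force: 0.0
```

>>> servo_tool --moves '[{"fingers": 0, "dp": [0, 0, 0], "dr": [0, 0, 0]}, {"fingers": 0, "dp": [0, 0, 0], "dr": [0, 0, 0]}, {"fingers": 0, "dp": [0, 0, 0], "dr": [0, 0, 0]}, {"fingers": 0, "dp": [0, 0, 0], "dr": [0, 0, 0]}, {"fingers": 0, "dp": [0, 0, 0], "dr": [0, 0, 0]}]'

```text
time: 37.88
ee_pos: [0.4196, -0.4839, 0.0335]
tool_rot: [0.343, 3.122, -0.001]
wrist_force: [-0.2, -0.6, 0.7]
opening: 0.0256
gripper_force: 0.0
```

>>> servo_tool --moves '[{"fingers": 0, "dp": [0, 0, 0], "dr": [0, 0, 0]}, {"fingers": 0, "dp": [0, 0, 0], "dr": [0, 0, 0]}, {"fingers": 0, "dp": [0, 0, 0], "dr": [0, 0, 0]}, {"fingers": 0, "dp": [0, 0, 0], "dr": [0, 0, 0]}, {"fingers": 0, "dp": [0, 0, 0], "dr": [0, 0, 0]}]'

```text
time: 38.3
ee_pos: [0.4196, -0.4838, 0.0335]
tool_rot: [0.343, 3.122, -0.001]
wrist_force: [-0.8, 1.1, 5.6]
opening: 0.0081
gripper_force: 60.1
```

```bash
python3 - <<'E'
from h import *
s=bot.observe();q=s["ee_pos"];print(s["opening"],s["gripper_force"])
c=(.5777,-.0478)
plan([(*q[:2],.19,77.45),(*c,.19,77.45),(*c,.11,77.45),(*c,.0885,77.45)])
E
```

```text
0.008069876842817073 60.11305510997772
t 38.3 q [-0.98  0.59 -0.13  0.84 -0.   -0.76] pos [ 0.4196 -0.4838  0.0335] yaw 77.5
  dp [-0.0001, -0.0001, -0.1565] dr [-0.0, 0.0, 0.0]
 -- [0.4196, -0.4838, 0.19, 77.45]
  dp [-0.0199, 0.1533, 0.0] dr [0.0, 0.0, 0.0]
  dp [-0.0199, 0.1533, 0.0] dr [0.0, 0.0, 0.0]
  dp [-0.0199, 0.1533, 0.0] dr [0.0, 0.0, 0.0]
 -- [0.5777, -0.0478, 0.19, 77.45]
  dp [0.0, 0.0, 0.08] dr [0.0, 0.0, 0.0]
 -- [0.5777, -0.0478, 0.11, 77.45]
  dp [0.0, 0.0, 0.0215] dr [0.0, 0.0, 0.0]
 -- [0.5777, -0.0478, 0.0885, 77.45]
```

>>> servo_tool --moves '[{"fingers": 0, "dp": [0, 0, -0.01], "dr": [0, 0, 0]}, {"fingers": 0, "dp": [0, 0, -0.035], "dr": [0, 0, 0]}, {"fingers": 0, "dp": [0, 0, -0.07], "dr": [0, 0, 0]}, {"fingers": 0, "dp": [0, 0, -0.11], "dr": [0, 0, 0]}, {"fingers": 0, "dp": [0, 0, -0.1565], "dr": [0, 0, 0]}]'

```text
time: 38.72
ee_pos: [0.4191, -0.483, 0.1865]
tool_rot: [-0.343, -3.122, -0.002]
wrist_force: [0.6, -1.6, -2.2]
opening: 0.0086
gripper_force: 59.1
```

>>> servo_tool --moves '[{"fingers": 0, "dp": [-0.003, 0.02, 0], "dr": [0, 0, 0]}, {"fingers": 0, "dp": [-0.006, 0.05, 0], "dr": [0, 0, 0]}, {"fingers": 0, "dp": [-0.011, 0.085, 0], "dr": [0, 0, 0]}, {"fingers": 0, "dp": [-0.015, 0.12, 0], "dr": [0, 0, 0]}, {"fingers": 0, "dp": [-0.02, 0.153, 0], "dr": [0, 0, 0]}]'

```text
time: 39.13
ee_pos: [0.4723, -0.3369, 0.1853]
tool_rot: [0.344, 3.123, 0.0]
wrist_force: [1.0, -0.6, -1.8]
opening: 0.0079
gripper_force: 59.1
```

>>> servo_tool --moves '[{"fingers": 0, "dp": [-0.004, 0.031, 0], "dr": [0, 0, 0]}, {"fingers": 0, "dp": [-0.008, 0.062, 0], "dr": [0, 0, 0]}, {"fingers": 0, "dp": [-0.012, 0.092, 0], "dr": [0, 0, 0]}, {"fingers": 0, "dp": [-0.016, 0.122, 0], "dr": [0, 0, 0]}, {"fingers": 0, "dp": [-0.02, 0.153, 0], "dr": [0, 0, 0]}]'

```text
time: 39.55
ee_pos: [0.5252, -0.1922, 0.1853]
tool_rot: [0.343, 3.123, -0.0]
wrist_force: [0.3, -0.8, -1.6]
opening: 0.0083
gripper_force: 59.1
```

>>> servo_tool --moves '[{"fingers": 0, "dp": [-0.004, 0.035, 0], "dr": [0, 0, 0]}, {"fingers": 0, "dp": [-0.009, 0.07, 0], "dr": [0, 0, 0]}, {"fingers": 0, "dp": [-0.014, 0.105, 0], "dr": [0, 0, 0]}, {"fingers": 0, "dp": [-0.018, 0.135, 0.01], "dr": [0, 0, 0]}, {"fingers": 0, "dp": [-0.02, 0.1535, 0.02], "dr": [0, 0, 0]}]'

```text
time: 39.97
ee_pos: [0.5788, -0.0454, 0.1654]
tool_rot: [0.34, 3.122, 0.001]
wrist_force: [0.7, 0.4, -2.2]
opening: 0.0081
gripper_force: 59.1
```

>>> servo_tool --moves '[{"fingers": 0, "dp": [0, 0, 0.01], "dr": [0, 0, 0]}, {"fingers": 0, "dp": [0, 0, 0.025], "dr": [0, 0, 0]}, {"fingers": 0, "dp": [0, 0, 0.035], "dr": [0, 0, 0]}, {"fingers": 0, "dp": [0, 0, 0.035], "dr": [0, 0, 0]}, {"fingers": 0, "dp": [0, 0, 0.035], "dr": [0, 0, 0]}]'

```text
time: 40.38
ee_pos: [0.5775, -0.0486, 0.1298]
tool_rot: [-0.344, -3.122, -0.0]
wrist_force: [-0.8, 0.3, -1.1]
opening: 0.0082
gripper_force: 59.1
```

```bash
python3 - <<'E'
from h import *
s,p,d=grab("wrist","w10");c=(.5777,-.0478)
plan([(*c,.11,77.45),(*c,.0885,77.45)])
E
```

```text
t 40.4 q [-0.22  0.42 -0.16  0.99 -0.   -0.  ] pos [ 0.5779 -0.0487  0.1303] yaw 77.4
  dp [0.0004, 0.0008, 0.0203] dr [-0.0, 0.0, -0.0]
 -- [0.5777, -0.0478, 0.11, 77.45]
  dp [0.0, 0.0, 0.0215] dr [0.0, 0.0, 0.0]
 -- [0.5777, -0.0478, 0.0885, 77.45]
```

View pics/w10.png

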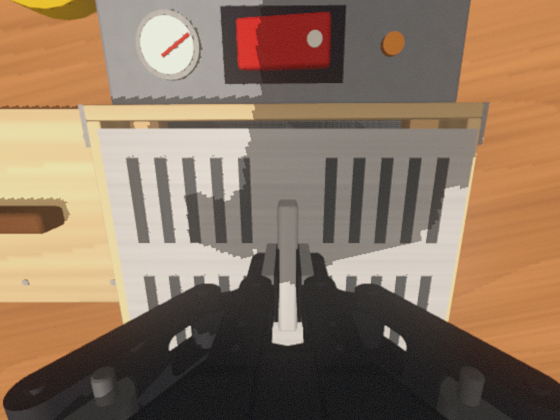

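The rack hangs just above the mouth, with its front corners at (101,128) and (477,128) against rim corners at (83,106) and (487,106). It is about 1–2 mm too far to +y, so I will shift it slightly while lowering.

>>> servo_tool --moves '[{"fingers": 0, "dp": [0, -0.001, 0.004], "dr": [0, 0, 0]}, {"fingers": 0, "dp": [0, -0.001, 0.008], "dr": [0, 0, 0]}, {"fingers": 0, "dp": [0, -0.001, 0.012], "dr": [0, 0, 0]}, {"fingers": 0, "dp": [0, -0.001, 0.016], "dr": [0, 0, 0]}, {"fingers": 0, "dp": [0, -0.001, 0.02], "dr": [0, 0, 0]}]'

```text
time: 40.85
ee_pos: [0.5776, -0.0492, 0.1094]
tool_rot: [-0.343, -3.123, 0.0]
wrist_force: [0.2, 0.4, -1.9]
opening: 0.0074
gripper_force: 59.2
```

>>> servo_tool --moves '[{"fingers": 0, "dp": [0, 0, 0.005], "dr": [0, 0, 0]}, {"fingers": 0, "dp": [0, 0, 0.01], "dr": [0, 0, 0]}, {"fingers": 0, "dp": [0, 0, 0.015], "dr": [0, 0, 0]}, {"fingers": 0, "dp": [0, 0, 0.019], "dr": [0, 0, 0]}, {"fingers": 0, "dp": [0, 0, 0.0205], "dr": [0, 0, 0]}]'

```text
time: 41.27
ee_pos: [0.5774, -0.0491, 0.0885]
tool_rot: [-0.343, -3.122, -0.0]
wrist_force: [-2.6, -0.3, 10.5]
opening: 0.008
gripper_force: 60.9
```

>>> servo_tool --moves '[{"fingers": 0, "dp": [0, 0, 0.001], "dr": [0, 0, 0]}, {"fingers": 0, "dp": [0, 0, 0.001], "dr": [0, 0, 0]}, {"fingers": 0, "dp": [0, 0, 0.001], "dr": [0, 0, 0]}, {"fingers": 0, "dp": [0, 0, 0.001], "dr": [0, 0, 0]}, {"fingers": 0, "dp": [0, 0, 0.001], "dr": [0, 0, 0]}]'

```text
time: 41.68
ee_pos: [0.5776, -0.0491, 0.0885]
tool_rot: [-0.343, -3.123, -0.0]
wrist_force: [-4.5, 1.3, 5.4]
opening: 0.0079
gripper_force: 60.1
```

Seated: it makes contact at z 0.0885. Next I release it, rise and move to the maple.

>>> servo_tool --moves '[{"fingers": 0.3, "dp": [0, 0, 0], "dr": [0, 0, 0]}, {"fingers": 0.4, "dp": [0, 0, 0], "dr": [0, 0, 0]}, {"fingers": 0.4, "dp": [0, 0, 0], "dr": [0, 0, 0]}, {"fingers": 0.4, "dp": [0, 0, 0], "dr": [0, 0, 0]}, {"fingers": 0.4, "dp": [0, 0, -0.005], "dr": [0, 0, 0]}]'

```text
time: 42.1
ee_pos: [0.5773, -0.0491, 0.0927]
tool_rot: [-0.343, -3.122, -0.0]
wrist_force: [-0.7, 0.4, -0.7]
opening: 0.0339
gripper_force: 0.0
```

>>> servo_tool --moves '[{"fingers": 0.65, "dp": [0, 0, -0.02], "dr": [0, 0, 0]}, {"fingers": 0.65, "dp": [0, 0, -0.045], "dr": [0, 0, 0]}, {"fingers": 0.65, "dp": [0, 0, -0.08], "dr": [0, 0, 0]}, {"fingers": 0.65, "dp": [0, 0, -0.11], "dr": [0, 0, 0]}, {"fingers": 0.65, "dp": [0, 0, -0.14], "dr": [0, 0, 0]}]'

```text
time: 42.52
ee_pos: [0.5774, -0.0491, 0.2354]
tool_rot: [0.343, 3.122, -0.0]
wrist_force: [0.5, -0.2, 1.1]
opening: 0.0556
gripper_force: 0.0
```

>>> servo_tool --moves '[{"fingers": 0.65, "dp": [0, 0, 0], "dr": [0, 0, 0]}, {"fingers": 0.65, "dp": [0, 0, 0], "dr": [0, 0, 0]}, {"fingers": 0.65, "dp": [0, 0, 0], "dr": [0, 0, 0]}, {"fingers": 0.65, "dp": [0, 0, 0], "dr": [0, 0, 0]}, {"fingers": 0.65, "dp": [0, 0, 0], "dr": [0, 0, 0]}]'

```text
time: 42.93
ee_pos: [0.5772, -0.0491, 0.2322]
tool_rot: [-0.343, -3.121, -0.0]
wrist_force: [-0.6, -0.9, 0.9]
opening: 0.0554
gripper_force: 0.0
```

```bash
python3 - <<'E'
from h import *
s,p,d=grab("wrist","w11");C=cam("wrist",s);P=cloud(C,d)
v=P-[*BX,0];a=np.radians(BYAW);X=v[...,0]*np.cos(a)+v[...,1]*np.sin(a);Y=-v[...,0]*np.sin(a)+v[...,1]*np.cos(a)
b=(abs(P[...,2]-.059)<.006)&(abs(X)<.068)&(abs(Y)<.09)&(abs(Y)>.012)
A=np.c_[X[b],Y[b],np.ones(b.sum())];k=np.linalg.lstsq(A,P[b][:,2],rcond=None)[0];print("rack plane slope",k,b.sum())
find("top","t6",.604,.330)
plan([(.56,.13,.23,100),(.59,.31,.23,128.2)])
E
```

```text
rack plane slope [-0.00117575 -0.00024448  0.05909033] 18931
top 461 (array([603.8, 329.6]), array([126.7,  32.4]), 40.7) z 0.0117 px [141. 201.]
t 43.0 q [-0.23  0.37  0.04  1.25  0.   -0.01] pos [ 0.5774 -0.0491  0.2325] yaw 77.5
  dp [0.0559, 0.171, 0.0026] dr [0.0, -0.1, -22.5]
 -- [0.56, 0.13, 0.23, 100.0]
  dp [-0.0608, 0.1721, 0.0] dr [0.0, 0.0, -28.2]
 -- [0.59, 0.31, 0.23, 128.2]
```

The rack is level at 59.1 mm, and the maple has not moved.

>>> servo_tool --moves '[{"fingers": 0.65, "dp": [0.008, 0.025, 0], "dr": [0, 0, -4]}, {"fingers": 0.65, "dp": [0.02, 0.06, 0], "dr": [0, 0, -9]}, {"fingers": 0.65, "dp": [0.032, 0.097, 0], "dr": [0, 0, -14]}, {"fingers": 0.65, "dp": [0.044, 0.134, 0], "dr": [0, 0, -18]}, {"fingers": 0.65, "dp": [0.056, 0.171, 0], "dr": [0, 0, -22.5]}]'

```text
time: 43.45
ee_pos: [0.5596, 0.1315, 0.2329]
tool_rot: [0.277, -3.129, 0.0]
wrist_force: [0.8, 1.0, 0.7]
opening: 0.0554
gripper_force: 0.0
```

>>> servo_tool --moves '[{"fingers": 0.65, "dp": [-0.012, 0.034, 0], "dr": [0, 0, -5.6]}, {"fingers": 0.65, "dp": [-0.024, 0.068, 0], "dr": [0, 0, -11.2]}, {"fingers": 0.65, "dp": [-0.036, 0.102, 0], "dr": [0, 0, -16.8]}, {"fingers": 0.65, "dp": [-0.05, 0.14, 0], "dr": [0, 0, -22.4]}, {"fingers": 0.65, "dp": [-0.061, 0.172, 0], "dr": [0, 0, -28.2]}]'

```text
time: 43.87
ee_pos: [0.5903, 0.3123, 0.2328]
tool_rot: [1.035, -2.966, -0.0]
wrist_force: [1.0, -0.1, 0.2]
opening: 0.0556
gripper_force: 0.0
```

>>> servo_tool --moves '[{"fingers": 0.65, "dp": [0, 0, 0], "dr": [0, 0, 0]}, {"fingers": 0.65, "dp": [0, 0, 0], "dr": [0, 0, 0]}, {"fingers": 0.65, "dp": [0, 0, 0], "dr": [0, 0, 0]}, {"fingers": 0.65, "dp": [0, 0, 0], "dr": [0, 0, 0]}, {"fingers": 0.65, "dp": [0, 0, 0], "dr": [0, 0, 0]}]'

```text
time: 44.28
ee_pos: [0.5905, 0.3087, 0.2335]
tool_rot: [-1.024, 2.97, -0.0]
wrist_force: [-0.4, -0.5, 0.5]
opening: 0.0553
gripper_force: 0.0
```

```bash
python3 - <<'E'
from h import *
find("wrist","w12",.603,.331)
c=(.603,.331)
plan([(*c,.08,128.2),(*c,.0295,128.2)])
E
```

```text
wrist 2297 (array([602.3, 331.6]), array([124.5,  28. ]), 38.4) z 0.012 px [295. 202.]
t 44.3 q [ 0.36  0.52  0.3   1.35 -0.   -0.3 ] pos [0.5906 0.3088 0.2336] yaw 128.1
  dp [-0.0234, 0.0098, 0.1536] dr [-0.0, 0.0, -0.1]
 -- [0.603, 0.331, 0.08, 128.2]
  dp [0.0, 0.0, 0.0505] dr [0.0, 0.0, -0.0]
 -- [0.603, 0.331, 0.0295, 128.2]
```

>>> servo_tool --moves '[{"fingers": 0.65, "dp": [-0.008, 0.003, 0.035], "dr": [0, 0, 0]}, {"fingers": 0.65, "dp": [-0.016, 0.006, 0.07], "dr": [0, 0, 0]}, {"fingers": 0.65, "dp": [-0.023, 0.01, 0.105], "dr": [0, 0, 0]}, {"fingers": 0.65, "dp": [-0.0235, 0.01, 0.135], "dr": [0, 0, 0]}, {"fingers": 0.65, "dp": [-0.0235, 0.01, 0.154], "dr": [0, 0, 0]}]'

```text
time: 44.75
ee_pos: [0.6018, 0.3313, 0.0762]
tool_rot: [1.025, -2.967, 0.0]
wrist_force: [-0.0, -0.7, -0.6]
opening: 0.0558
gripper_force: 0.0
```

>>> servo_tool --moves '[{"fingers": 0.65, "dp": [0, 0, 0.015], "dr": [0, 0, 0]}, {"fingers": 0.65, "dp": [0, 0, 0.03], "dr": [0, 0, 0]}, {"fingers": 0.65, "dp": [0, 0, 0.042], "dr": [0, 0, 0]}, {"fingers": 0.65, "dp": [0, 0, 0.05], "dr": [0, 0, 0]}, {"fingers": 0.65, "dp": [0, 0, 0.05], "dr": [0, 0, 0]}]'

```text
time: 45.17
ee_pos: [0.6022, 0.3314, 0.0279]
tool_rot: [1.025, -2.967, 0.0]
wrist_force: [-0.4, 0.4, 0.8]
opening: 0.0556
gripper_force: 0.0
```

>>> servo_tool --moves '[{"fingers": 0.2, "dp": [0, 0, 0], "dr": [0, 0, 0]}, {"fingers": 0.2, "dp": [0, 0, 0], "dr": [0, 0, 0]}, {"fingers": 0.2, "dp": [0, 0, 0], "dr": [0, 0, 0]}, {"fingers": 0.2, "dp": [0, 0, 0], "dr": [0, 0, 0]}, {"fingers": 0.2, "dp": [0, 0, 0], "dr": [0, 0, 0]}]'

```text
time: 45.58
ee_pos: [0.6034, 0.3324, 0.0306]
tool_rot: [-1.026, 2.967, -0.0]
wrist_force: [-1.5, -1.2, 7.2]
opening: 0.026
gripper_force: 59.7
```

```bash
python3 - <<'E'
from h import *
s=bot.observe();q=s["ee_pos"];print(s["opening"],s["gripper_force"])
t=b2w(0,.050)
plan([(*q[:2],.17,128.2),(.57,.15,.21,105),(*t,.18,77.45),(*t,.11,77.45),(*t,.0905,77.45)])
E
```

```text
0.026012659288367157 59.74181592464447
t 45.6 q [ 0.39  0.67  0.01  0.91 -0.   -0.28] pos [0.6034 0.3324 0.0306] yaw 128.2
  dp [-0.0003, -0.0001, -0.1394] dr [-0.0, 0.1, -0.0]
 -- [0.6034, 0.3324, 0.17, 128.2]
  dp [0.139, -0.1227, -0.04] dr [0.0, 0.0, 23.2]
 -- [0.57, 0.15, 0.21, 105.0]
  dp [0.0202, -0.1522, 0.03] dr [0.0, 0.0, 27.5]
 -- [0.5899, -0.0022, 0.18, 77.45]
  dp [-0.0, -0.0, 0.07] dr [0.0, 0.0, 0.0]
 -- [0.5899, -0.0022, 0.11, 77.45]
  dp [0.0, 0.0, 0.0195] dr [0.0, 0.0, 0.0]
 -- [0.5899, -0.0022, 0.0905, 77.45]
```

>>> servo_tool --moves '[{"fingers": 0.2, "dp": [0, 0, -0.015], "dr": [0, 0, 0]}, {"fingers": 0.2, "dp": [0, 0, -0.045], "dr": [0, 0, 0]}, {"fingers": 0.2, "dp": [0, 0, -0.08], "dr": [0, 0, 0]}, {"fingers": 0.2, "dp": [0, 0, -0.115], "dr": [0, 0, 0]}, {"fingers": 0.2, "dp": [0, 0, -0.14], "dr": [0, 0, 0]}]'

```text
time: 46.0
ee_pos: [0.6032, 0.3325, 0.1731]
tool_rot: [-1.026, 2.966, 0.0]
wrist_force: [0.6, 0.2, 0.3]
opening: 0.0262
gripper_force: 59.1
```

>>> servo_tool --moves '[{"fingers": 0.2, "dp": [0.02, -0.018, -0.008], "dr": [0, 0, 4]}, {"fingers": 0.2, "dp": [0.045, -0.04, -0.016], "dr": [0, 0, 8]}, {"fingers": 0.2, "dp": [0.073, -0.065, -0.024], "dr": [0, 0, 13]}, {"fingers": 0.2, "dp": [0.105, -0.093, -0.032], "dr": [0, 0, 18]}, {"fingers": 0.2, "dp": [0.136, -0.12, -0.04], "dr": [0, 0, 23.2]}]'

```text
time: 46.42
ee_pos: [0.5697, 0.1543, 0.2098]
tool_rot: [-0.403, 3.115, -0.0]
wrist_force: [1.0, -1.4, 0.9]
opening: 0.0259
gripper_force: 59.1
```

>>> servo_tool --moves '[{"fingers": 0.2, "dp": [0.004, -0.03, 0.003], "dr": [0, 0, 5.5]}, {"fingers": 0.2, "dp": [0.008, -0.06, 0.006], "dr": [0, 0, 11]}, {"fingers": 0.2, "dp": [0.012, -0.09, 0.012], "dr": [0, 0, 16.5]}, {"fingers": 0.2, "dp": [0.016, -0.122, 0.02], "dr": [0, 0, 22]}, {"fingers": 0.2, "dp": [0.02, -0.152, 0.03], "dr": [0, 0, 27.5]}]'

```text
time: 46.83
ee_pos: [0.5906, 0.0019, 0.1798]
tool_rot: [0.35, 3.12, -0.0]
wrist_force: [0.4, -0.0, -0.9]
opening: 0.0258
gripper_force: 59.1
```

>>> servo_tool --moves '[{"fingers": 0.2, "dp": [0, 0, 0], "dr": [0, 0, 0]}, {"fingers": 0.2, "dp": [0, 0, 0], "dr": [0, 0, 0]}, {"fingers": 0.2, "dp": [0, 0, 0], "dr": [0, 0, 0]}, {"fingers": 0.2, "dp": [0, 0, 0], "dr": [0, 0, 0]}, {"fingers": 0.2, "dp": [0, 0, 0], "dr": [0, 0, 0]}]'

```text
time: 47.25
ee_pos: [0.5903, 0.0046, 0.1794]
tool_rot: [0.34, 3.122, 0.0]
wrist_force: [-0.7, -0.2, -0.2]
opening: 0.0259
gripper_force: 59.1
```

```bash
python3 - <<'E'
from h import *
t=b2w(0,.050)
plan([(*t,.11,77.45),(*t,.0905,77.45)])
E
```

```text
t 47.2 q [-0.13  0.41 -0.04  1.12  0.    0.09] pos [0.5903 0.0046 0.1794] yaw 77.6
  dp [-0.001, -0.0067, 0.0694] dr [0.0, 0.0, 0.1]
 -- [0.5899, -0.0022, 0.11, 77.45]
  dp [0.0, 0.0, 0.0195] dr [0.0, 0.0, 0.0]
 -- [0.5899, -0.0022, 0.0905, 77.45]
```

>>> servo_tool --moves '[{"fingers": 0.2, "dp": [-0.001, -0.003, 0.01], "dr": [0, 0, 0]}, {"fingers": 0.2, "dp": [-0.001, -0.0065, 0.025], "dr": [0, 0, 0]}, {"fingers": 0.2, "dp": [-0.001, -0.0065, 0.045], "dr": [0, 0, 0]}, {"fingers": 0.2, "dp": [-0.001, -0.0065, 0.06], "dr": [0, 0, 0]}, {"fingers": 0.2, "dp": [-0.001, -0.0065, 0.0695], "dr": [0, 0, 0]}]'

```text
time: 47.67
ee_pos: [0.589, -0.0025, 0.1074]
tool_rot: [-0.342, -3.121, -0.0]
wrist_force: [-0.5, 0.4, -1.0]
opening: 0.0259
gripper_force: 59.1
```

>>> servo_tool --moves '[{"fingers": 0.2, "dp": [0, 0, 0.006], "dr": [0, 0, 0]}, {"fingers": 0.2, "dp": [0, 0, 0.012], "dr": [0, 0, 0]}, {"fingers": 0.2, "dp": [0, 0, 0.016], "dr": [0, 0, 0]}, {"fingers": 0.2, "dp": [0, 0, 0.0185], "dr": [0, 0, 0]}, {"fingers": 0.2, "dp": [0, 0, 0.0195], "dr": [0, 0, 0]}]'

```text
time: 48.08
ee_pos: [0.5899, -0.0029, 0.0899]
tool_rot: [0.343, 3.123, -0.0]
wrist_force: [0.1, -0.5, -0.8]
opening: 0.0256
gripper_force: 59.1
```

>>> servo_tool --moves '[{"fingers": 0.2, "dp": [0, 0, 0], "dr": [0, 0, 0]}, {"fingers": 0.43, "dp": [0, 0, 0], "dr": [0, 0, 0]}, {"fingers": 0.43, "dp": [0, 0, 0], "dr": [0, 0, 0]}, {"fingers": 0.43, "dp": [0, 0, 0], "dr": [0, 0, 0]}, {"fingers": 0.43, "dp": [0, 0, 0], "dr": [0, 0, 0]}]'

```text
time: 48.5
ee_pos: [0.5899, -0.003, 0.0901]
tool_rot: [0.343, 3.122, -0.0]
wrist_force: [0.3, 0.7, -0.2]
opening: 0.0366
gripper_force: 0.0
```

>>> servo_tool --moves '[{"fingers": 0.43, "dp": [0, 0, -0.01], "dr": [0, 0, 0]}, {"fingers": 0.43, "dp": [0, 0, -0.03], "dr": [0, 0, 0]}, {"fingers": 0.43, "dp": [0, 0, -0.065], "dr": [0, 0, 0]}, {"fingers": 0.43, "dp": [0, 0, -0.1], "dr": [0, 0, 0]}, {"fingers": 0.43, "dp": [0, 0, -0.14], "dr": [0, 0, 0]}]'

```text
time: 48.92
ee_pos: [0.589, -0.0028, 0.2317]
tool_rot: [-0.343, -3.122, 0.0]
wrist_force: [1.0, 0.4, 0.0]
opening: 0.0371
gripper_force: 0.0
```

>>> servo_tool --moves '[{"fingers": 1, "dp": [0, -0.035, 0], "dr": [0, 0, 0]}, {"fingers": 1, "dp": [0, -0.07, 0], "dr": [0, 0, 0]}, {"fingers": 1, "dp": [0, -0.105, 0], "dr": [0, 0, 0]}, {"fingers": 1, "dp": [0, -0.13, 0], "dr": [0, 0, 0]}, {"fingers": 1, "dp": [0, -0.14, 0], "dr": [0, 0, 0]}]'

```text
time: 49.33
ee_pos: [0.5587, -0.1424, 0.2308]
tool_rot: [0.347, 3.122, -0.001]
wrist_force: [0.3, 0.3, 0.2]
opening: 0.0849
gripper_force: 0.0
```

>>> servo_tool --moves '[{"fingers": 1, "dp": [0, 0, 0], "dr": [0, 0, 0]}, {"fingers": 1, "dp": [0, 0, 0], "dr": [0, 0, 0]}, {"fingers": 1, "dp": [0, 0, 0], "dr": [0, 0, 0]}, {"fingers": 1, "dp": [0, 0, 0], "dr": [0, 0, 0]}, {"fingers": 1, "dp": [0, 0, 0], "dr": [0, 0, 0]}]'

```text
time: 49.75
ee_pos: [0.5596, -0.1386, 0.23]
tool_rot: [0.341, 3.123, 0.0]
wrist_force: [-0.8, 0.7, 0.5]
opening: 0.0858
gripper_force: 0.0
```

```bash
python3 - <<'E'
from h import *
find("wrist","w13",*b2w(0,-.235),lo=.025,hi=.045,r=.07)
find("wrist","w13b",*b2w(0,.05),lo=.066,hi=.078,r=.085)
plan([(*b2w(0,-.235),.2,-12.55)])
E
```

```text
wrist 1566 (array([ 527.2, -279.2]), array([99.6, 17.2]), 77.4) z 0.0375 px [156. 190.]
wrist 4422 (array([578.7, -34.4]), array([124.7,  38.9]), -12.5) z 0.0711 px [397. 192.]
t 49.9 q [-0.38  0.36  0.02  1.23  0.   -0.17] pos [ 0.5596 -0.1389  0.2299] yaw 77.5
  dp [0.0001, -0.0483, 0.01] dr [0.0, -0.0, -30.0]
  dp [0.0242, -0.0418, 0.01] dr [0.0, 0.0, -30.0]
  dp [0.0419, -0.0241, 0.01] dr [0.0, 0.0, -30.0]
 -- [0.5279, -0.2804, 0.2, -12.55]
```

View pics/w13.png

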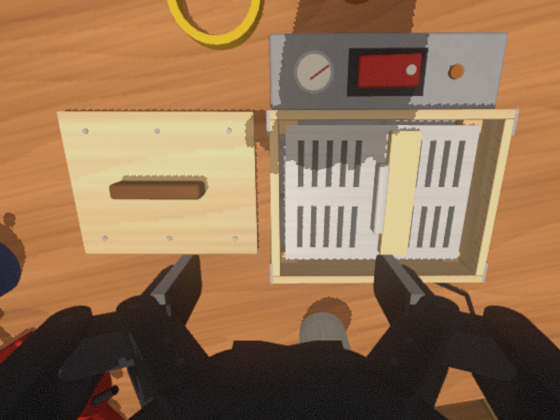

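The view shows the cover at (156,190) and the rack level in the chamber. The maple is at (404,190), right beside the handle and not where I released it, so it was probably knocked. I'll check that it still lies flat.

```bash
python3 - <<'E'
from h import *
f=np.load("w13.npz");C=cam("wrist",dict(ee_pos=f["pos"],tool_rot=f["rot"]));P=cloud(C,f["d"])
v=P-[*BX,0];a=np.radians(BYAW);X=v[...,0]*np.cos(a)+v[...,1]*np.sin(a);Y=-v[...,0]*np.sin(a)+v[...,1]*np.cos(a)
hs=cv2.cvtColor(f["p"],cv2.COLOR_RGB2HSV)
print(hs[190,404],hs[150,340],hs[190,380])
b=(hs[...,1]>60)&(abs(X)<.072)&(abs(Y)<.09)&(P[...,2]>.062)&(P[...,2]<.085)
b=cv2.morphologyEx(b.astype(np.uint8),cv2.MORPH_OPEN,np.ones((5,5)))>0
A=np.c_[X[b],Y[b],np.ones(b.sum())];k=np.linalg.lstsq(A,P[b][:,2],rcond=None)[0];print("maple slope",k,b.sum(),rect(np.c_[X[b],Y[b]]))
for lo,hi in((-.07,.0),(.0,.07)): 
    m=b&(X>lo)&(X<hi);print(Y[m].min(),Y[m].max(),np.median(P[m][:,2]))
b=(abs(P[...,2]-.059)<.006)&(abs(X)<.068)&(abs(Y+.04)<.03);A=np.c_[X[b],Y[b],np.ones(b.sum())];print("rack",np.linalg.lstsq(A,P[b][:,2],rcond=None)[0])
b=(hs[...,1]<40)&(abs(P[...,2]-.075)<.004)&(abs(X)<.05)&(abs(Y)<.02);print("handle",rect(np.c_[X[b],Y[b]]),np.median(P[b][:,2]))
E
```

```text
[ 23  85 223] [ 16  30 127] [ 14  22 216]
maple slope [0.00138703 0.02807465 0.07023109] 3617 (array([-4. , 20.9]), array([124.5,  29. ]), 0.1)
0.006367776633088632 0.035390827158058615 0.07095640898909228
0.0067425057571212366 0.03550666463710254 0.07090949724183375
rack [-0.00118288 -0.00098263  0.05903864]
handle (array([-0.7,  1.5]), array([69.6,  9.5]), 0.3) 0.07474531320543426
```

>>> servo_tool --moves '[{"fingers": 1, "dp": [0, -0.01, 0.002], "dr": [0, 0, 6]}, {"fingers": 1, "dp": [0, -0.02, 0.004], "dr": [0, 0, 12]}, {"fingers": 1, "dp": [0, -0.03, 0.006], "dr": [0, 0, 18]}, {"fingers": 1, "dp": [0, -0.04, 0.008], "dr": [0, 0, 24]}, {"fingers": 1, "dp": [0, -0.049, 0.01], "dr": [0, 0, 30]}]'

```text
time: 50.27
ee_pos: [0.5487, -0.1876, 0.2198]
tool_rot: [-1.147, -2.925, -0.0]
wrist_force: [-0.3, 0.2, 0.2]
opening: 0.0854
gripper_force: 0.0
```

```bash
python3 - <<'E'
from h import *
plan([(.5292,-.2805,.2,-12.55)])
E
```

```text
t 50.3 q [-0.47  0.37  0.01  1.21 -0.    0.28] pos [ 0.5487 -0.1876  0.2198] yaw 47.2
  dp [-0.0244, -0.0407, 0.0099] dr [-0.0, -0.0, 29.9]
  dp [-0.0414, -0.0232, 0.0099] dr [0.0, 0.0, 29.9]
 -- [0.5292, -0.2805, 0.2, -12.55]
```

>>> servo_tool --moves '[{"fingers": 1, "dp": [-0.005, -0.008, 0.002], "dr": [0, 0, 6]}, {"fingers": 1, "dp": [-0.01, -0.016, 0.004], "dr": [0, 0, 12]}, {"fingers": 1, "dp": [-0.015, -0.024, 0.006], "dr": [0, 0, 18]}, {"fingers": 1, "dp": [-0.02, -0.033, 0.008], "dr": [0, 0, 24]}, {"fingers": 1, "dp": [-0.0245, -0.0405, 0.01], "dr": [0, 0, 30]}]'

```text
time: 50.68
ee_pos: [0.5394, -0.2341, 0.2098]
tool_rot: [-1.865, -2.528, 0.0]
wrist_force: [-0.3, 0.1, -0.2]
opening: 0.0854
gripper_force: 0.0
```

>>> servo_tool --moves '[{"fingers": 1, "dp": [-0.008, -0.005, 0.002], "dr": [0, 0, 6]}, {"fingers": 1, "dp": [-0.016, -0.01, 0.004], "dr": [0, 0, 12]}, {"fingers": 1, "dp": [-0.024, -0.014, 0.006], "dr": [0, 0, 18]}, {"fingers": 1, "dp": [-0.033, -0.018, 0.008], "dr": [0, 0, 24]}, {"fingers": 1, "dp": [-0.0415, -0.023, 0.01], "dr": [0, 0, 30]}]'

```text
time: 51.1
ee_pos: [0.5301, -0.2804, 0.1998]
tool_rot: [-2.455, -1.96, -0.0]
wrist_force: [0.7, 0.4, 0.1]
opening: 0.085
gripper_force: 0.0
```

>>> servo_tool --moves '[{"fingers": 1, "dp": [0, 0, 0], "dr": [0, 0, 0]}, {"fingers": 1, "dp": [0, 0, 0], "dr": [0, 0, 0]}, {"fingers": 1, "dp": [0, 0, 0], "dr": [0, 0, 0]}, {"fingers": 1, "dp": [0, 0, 0], "dr": [0, 0, 0]}, {"fingers": 1, "dp": [0, 0, 0], "dr": [0, 0, 0]}]'

```text
time: 51.52
ee_pos: [0.5301, -0.2798, 0.2001]
tool_rot: [2.448, 1.968, 0.0]
wrist_force: [-0.1, -0.7, -0.2]
opening: 0.0855
gripper_force: 0.0
```

```bash
python3 - <<'E'
from h import *
find("wrist","w14",*b2w(0,-.235),lo=.025,hi=.045,r=.07)
c=(.5292,-.2805)
plan([(*c,.09,-12.55),(*c,.042,-12.55)])
E
```

```text
wrist 1741 (array([ 528.5, -279.5]), array([98.9, 17.8]), 77.4) z 0.0377 px [287. 195.]
t 51.6 q [-0.62  0.41  0.02  1.18  0.    1.17] pos [ 0.5301 -0.2799  0.2001] yaw -12.4
  dp [-0.0008, -0.0008, 0.1101] dr [0.0, 0.0, 0.1]
 -- [0.5292, -0.2805, 0.09, -12.55]
  dp [0.0, 0.0, 0.048] dr [0.0, 0.0, -0.0]
 -- [0.5292, -0.2805, 0.042, -12.55]
```

>>> servo_tool --moves '[{"fingers": 1, "dp": [-0.0005, -0.001, 0.03], "dr": [0, 0, 0]}, {"fingers": 1, "dp": [-0.0005, -0.001, 0.06], "dr": [0, 0, 0]}, {"fingers": 1, "dp": [-0.0005, -0.001, 0.085], "dr": [0, 0, 0]}, {"fingers": 1, "dp": [-0.0005, -0.001, 0.1], "dr": [0, 0, 0.1]}, {"fingers": 1, "dp": [-0.0005, -0.001, 0.11], "dr": [0, 0, 0.1]}]'

```text
time: 51.98
ee_pos: [0.5283, -0.2799, 0.0882]
tool_rot: [-2.45, -1.963, 0.001]
wrist_force: [0.0, -0.4, -0.4]
opening: 0.0853
gripper_force: 0.0
```

>>> servo_tool --moves '[{"fingers": 1, "dp": [0, 0, 0.015], "dr": [0, 0, 0]}, {"fingers": 1, "dp": [0, 0, 0.03], "dr": [0, 0, 0]}, {"fingers": 1, "dp": [0, 0, 0.042], "dr": [0, 0, 0]}, {"fingers": 1, "dp": [0, 0, 0.048], "dr": [0, 0, 0]}, {"fingers": 1, "dp": [0, 0, 0.048], "dr": [0, 0, 0]}]'

```text
time: 52.4
ee_pos: [0.5286, -0.2803, 0.0412]
tool_rot: [-2.451, -1.963, 0.0]
wrist_force: [0.4, 0.1, 0.2]
opening: 0.0852
gripper_force: 0.0
```

>>> servo_tool --moves '[{"fingers": 0, "dp": [0, 0, 0], "dr": [0, 0, 0]}, {"fingers": 0, "dp": [0, 0, 0], "dr": [0, 0, 0]}, {"fingers": 0, "dp": [0, 0, 0], "dr": [0, 0, 0]}, {"fingers": 0, "dp": [0, 0, 0], "dr": [0, 0, 0]}, {"fingers": 0, "dp": [0, 0, 0], "dr": [0, 0, 0]}]'

```text
time: 52.82
ee_pos: [0.529, -0.2807, 0.0423]
tool_rot: [2.452, 1.963, 0.0]
wrist_force: [0.6, 0.1, -0.4]
opening: 0.0261
gripper_force: 0.0
```

>>> servo_tool --moves '[{"fingers": 0, "dp": [0, 0, 0], "dr": [0, 0, 0]}, {"fingers": 0, "dp": [0, 0, 0], "dr": [0, 0, 0]}, {"fingers": 0, "dp": [0, 0, 0], "dr": [0, 0, 0]}, {"fingers": 0, "dp": [0, 0, 0], "dr": [0, 0, 0]}, {"fingers": 0, "dp": [0, 0, 0], "dr": [0, 0, 0]}]'

```text
time: 53.23
ee_pos: [0.5291, -0.2808, 0.0424]
tool_rot: [2.452, 1.963, 0.0]
wrist_force: [-0.8, 0.7, 5.6]
opening: 0.017
gripper_force: 59.9
```

```bash
python3 - <<'E'
from h import *
s=bot.observe();q=s["ee_pos"];print(s["opening"],s["gripper_force"])
c=(.5803,-.0509)
plan([(*q[:2],.18,-12.55),(*c,.18,-12.55),(*c,.145,-12.55),(*c,q[2]+.080,-12.55)])
E
```

```text
0.016973221296769314 59.92709040641785
t 53.2 q [-0.62  0.53 -0.24  0.8   0.    1.17] pos [ 0.5291 -0.2808  0.0424] yaw -12.6
  dp [-0.0, 0.0001, -0.1376] dr [0.0, 0.0, -0.1]
 -- [0.5291, -0.2808, 0.18, -12.55]
  dp [0.1177, 0.0, 0.0] dr [0.0, 0.0, 0.0]
  dp [0.1177, 0.0, 0.0] dr [0.0, 0.0, 0.0]
 -- [0.5803, -0.0509, 0.18, -12.55]
  dp [0.0, 0.0, 0.035] dr [0.0, 0.0, 0.0]
 -- [0.5803, -0.0509, 0.145, -12.55]
  dp [0.0, 0.0, 0.0226] dr [0.0, 0.0, 0.0]
 -- [0.5803, -0.0509, 0.1224, -12.55]
```

>>> servo_tool --moves '[{"fingers": 0, "dp": [0, 0, -0.01], "dr": [0, 0, 0]}, {"fingers": 0, "dp": [0, 0, -0.03], "dr": [0, 0, 0]}, {"fingers": 0, "dp": [0, 0, -0.065], "dr": [0, 0, 0]}, {"fingers": 0, "dp": [0, 0, -0.1], "dr": [0, 0, 0]}, {"fingers": 0, "dp": [0, 0, -0.138], "dr": [0, 0, 0]}]'

```text
time: 53.65
ee_pos: [0.5282, -0.2801, 0.1816]
tool_rot: [-2.452, -1.963, 0.001]
wrist_force: [1.2, -1.4, -2.4]
opening: 0.0166
gripper_force: 58.9
```

>>> servo_tool --moves '[{"fingers": 0, "dp": [0.01, 0, 0], "dr": [0, 0, 0]}, {"fingers": 0, "dp": [0.03, 0, 0], "dr": [0, 0, 0]}, {"fingers": 0, "dp": [0.058, 0, 0], "dr": [0, 0, 0]}, {"fingers": 0, "dp": [0.088, 0, 0], "dr": [0, 0, 0]}, {"fingers": 0, "dp": [0.118, 0, 0], "dr": [0, 0, 0]}]'

```text
time: 54.07
ee_pos: [0.5546, -0.1643, 0.1802]
tool_rot: [-2.453, -1.962, -0.0]
wrist_force: [0.9, 0.6, -1.7]
opening: 0.0167
gripper_force: 59.1
```

>>> servo_tool --moves '[{"fingers": 0, "dp": [0.03, 0, 0], "dr": [0, 0, 0]}, {"fingers": 0, "dp": [0.06, 0, 0], "dr": [0, 0, 0]}, {"fingers": 0, "dp": [0.088, 0, 0], "dr": [0, 0, 0]}, {"fingers": 0, "dp": [0.108, 0, 0], "dr": [0, 0, 0]}, {"fingers": 0, "dp": [0.1175, 0, 0], "dr": [0, 0, 0]}]'

```text
time: 54.48
ee_pos: [0.5805, -0.0483, 0.1802]
tool_rot: [-2.45, -1.966, -0.0]
wrist_force: [-0.6, -0.1, -2.6]
opening: 0.0168
gripper_force: 59.1
```

>>> servo_tool --moves '[{"fingers": 0, "dp": [0, 0, 0.01], "dr": [0, 0, 0]}, {"fingers": 0, "dp": [0, 0, 0.02], "dr": [0, 0, 0]}, {"fingers": 0, "dp": [0, 0, 0.03], "dr": [0, 0, 0]}, {"fingers": 0, "dp": [0, 0, 0.035], "dr": [0, 0, 0]}, {"fingers": 0, "dp": [0, 0, 0.035], "dr": [0, 0, 0]}]'

```text
time: 54.9
ee_pos: [0.5794, -0.0515, 0.1432]
tool_rot: [-2.452, -1.961, 0.003]
wrist_force: [-0.5, 0.0, -2.0]
opening: 0.0168
gripper_force: 59.1
```

```bash
python3 - <<'E'
from h import *
s=bot.observe();grab("wrist","w15");print(s["opening"],s["gripper_force"],s["tool_rot"])
c=(.5803,-.0509)
plan([(*c,.1224,-12.55)])
E
```

```text
0.016807686830747254 59.05466437339783 [-2.45208549 -1.96063236  0.00276268]
t 55.0 q [-0.23  0.42 -0.13  1.03 -0.    1.56] pos [ 0.5798 -0.0515  0.1441] yaw -12.7
  dp [0.0007, 0.0004, 0.0217] dr [-0.1, 0.0, -0.2]
 -- [0.5803, -0.0509, 0.1224, -12.55]
```

View pics/w15.png

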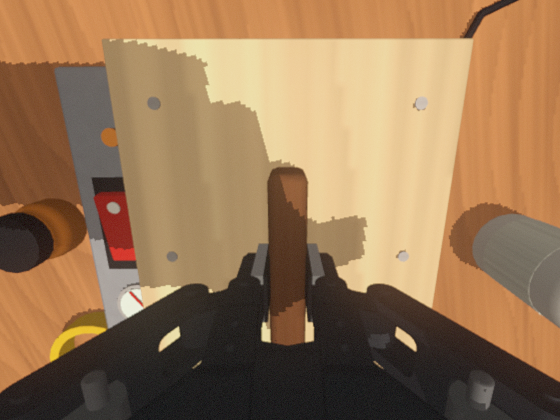

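The cover hangs square over the box, with the bar at (288,260) centred in the jaws. I'll lower it slowly.

>>> servo_tool --moves '[{"fingers": 0, "dp": [0.0005, 0.0003, 0.004], "dr": [0, 0, 0]}, {"fingers": 0, "dp": [0.0005, 0.0003, 0.008], "dr": [0, 0, 0]}, {"fingers": 0, "dp": [0.0005, 0.0003, 0.011], "dr": [0, 0, 0]}, {"fingers": 0, "dp": [0.0005, 0.0003, 0.014], "dr": [0, 0, 0]}, {"fingers": 0, "dp": [0.0005, 0.0003, 0.016], "dr": [0, 0, 0]}]'

```text
time: 55.37
ee_pos: [0.5807, -0.0504, 0.1286]
tool_rot: [-2.452, -1.963, 0.0]
wrist_force: [-0.1, 0.6, -2.4]
opening: 0.0166
gripper_force: 59.1
```

>>> servo_tool --moves '[{"fingers": 0, "dp": [0, 0, 0.002], "dr": [0, 0, 0]}, {"fingers": 0, "dp": [0, 0, 0.003], "dr": [0, 0, 0]}, {"fingers": 0, "dp": [0, 0, 0.004], "dr": [0, 0, 0]}, {"fingers": 0, "dp": [0, 0, 0.005], "dr": [0, 0, 0]}, {"fingers": 0, "dp": [0, 0, 0.0055], "dr": [0, 0, 0]}]'

```text
time: 55.78
ee_pos: [0.5808, -0.0504, 0.1234]
tool_rot: [2.452, 1.963, 0.0]
wrist_force: [0.2, -0.1, -1.2]
opening: 0.0169
gripper_force: 59.1
```

>>> servo_tool --moves '[{"fingers": 0, "dp": [0, 0, 0.0005], "dr": [0, 0, 0]}, {"fingers": 0, "dp": [0, 0, 0.001], "dr": [0, 0, 0]}, {"fingers": 0, "dp": [0, 0, 0.001], "dr": [0, 0, 0]}, {"fingers": 0, "dp": [0, 0, 0.001], "dr": [0, 0, 0]}, {"fingers": 0, "dp": [0, 0, 0.001], "dr": [0, 0, 0]}]'

```text
time: 56.2
ee_pos: [0.5808, -0.0504, 0.1225]
tool_rot: [2.452, 1.963, 0.0]
wrist_force: [0.1, -0.0, -1.4]
opening: 0.0168
gripper_force: 59.1
```

>>> servo_tool --moves '[{"fingers": 0, "dp": [0, 0, 0.0005], "dr": [0, 0, 0]}, {"fingers": 0.3, "dp": [0, 0, 0.0005], "dr": [0, 0, 0]}, {"fingers": 0.5, "dp": [0, 0, 0.0005], "dr": [0, 0, 0]}, {"fingers": 0.5, "dp": [0, 0, 0.0005], "dr": [0, 0, 0]}, {"fingers": 0.5, "dp": [0, 0, 0.0005], "dr": [0, 0, 0]}]'

```text
time: 56.62
ee_pos: [0.5809, -0.0504, 0.1219]
tool_rot: [2.452, 1.963, 0.0]
wrist_force: [-0.6, 0.4, 0.2]
opening: 0.0426
gripper_force: 0.0
```

>>> servo_tool --moves '[{"fingers": 0.5, "dp": [0, 0, -0.01], "dr": [0, 0, 0]}, {"fingers": 0.5, "dp": [0, 0, -0.03], "dr": [0, 0, 0]}, {"fingers": 0.5, "dp": [0, 0, -0.06], "dr": [0, 0, 0]}, {"fingers": 0.3, "dp": [0, -0.02, -0.1], "dr": [0, 0, 0]}, {"fingers": 0, "dp": [0, -0.04, -0.14], "dr": [0, 0, 0]}]'

```text
time: 57.03
ee_pos: [0.5438, -0.0421, 0.2581]
tool_rot: [-2.452, -1.963, 0.001]
wrist_force: [0.8, -0.6, 0.4]
opening: 0.0193
gripper_force: 0.0
```

>>> servo_tool --moves '[{"fingers": 0, "dp": [0, -0.03, 0], "dr": [0, 0, 0]}, {"fingers": 0, "dp": [0, -0.03, 0], "dr": [0, 0, 0]}, {"fingers": 0, "dp": [0, -0.03, 0], "dr": [0, 0, 0]}, {"fingers": 0, "dp": [0, -0.03, 0], "dr": [0, 0, 0]}, {"fingers": 0, "dp": [0, -0.03, 0], "dr": [0, 0, 0]}]'

```text
time: 57.45
ee_pos: [0.5157, -0.0359, 0.2562]
tool_rot: [-2.452, -1.963, 0.0]
wrist_force: [0.1, -0.1, 1.0]
opening: -0.0001
gripper_force: 0.0
```

```bash
python3 - <<'E'
from h import *
s,p,d=grab("wrist","w16");C=cam("wrist",s);P=cloud(C,d)
v=P-[*BX,0];a=np.radians(BYAW);X=v[...,0]*np.cos(a)+v[...,1]*np.sin(a);Y=-v[...,0]*np.sin(a)+v[...,1]*np.cos(a)
b=(abs(P[...,2]-.092)<.008)&(abs(X)<.1)&(abs(Y)<.12)&(abs(X)>.02)
A=np.c_[X[b],Y[b],np.ones(b.sum())];print("cover",np.linalg.lstsq(A,P[b][:,2],rcond=None)[0],b.sum(),rect(np.c_[X[b],Y[b]]))
b=(abs(P[...,2]-.069)<.009)&(abs(X+.116)<.014)&(abs(Y)<.03)
for lo in(-.026,-.013,0,.013): 
    m=b&(Y>lo)&(Y<lo+.013);print(lo,np.median(P[m][:,2]))
hs=cv2.cvtColor(p,cv2.COLOR_RGB2HSV);pan=(abs(X+.116)<.02)&(abs(Y)<.03)
r=pan&(hs[...,1]>160)&((hs[...,0]<8)|(hs[...,0]>172));print("red",rect(np.c_[X[r],Y[r]]),r.sum())
w=pan&r.max()&(hs[...,1]<70)&(hs[...,2]>140)&(Y>0)&(abs(X+.116)<.012);print("dot",X[w].mean(),Y[w].mean(),P[w].mean(0),w.sum())
t=b2w(-.116,.018);print(t)
plan([(*t,.13,-12.55)])
E
```

```text
cover [-0.00114929 -0.00015366  0.09200849] 25415 (array([1. , 1.3]), array([215.8, 170.6]), 89.9)
-0.026 0.06774896084086496
-0.013 0.06981525312935867
0 0.07201484156076862
0.013 0.07424585901244894
red (array([-117.7,   -0.4]), array([54.4, 29. ]), -88.7) 1071
dot -0.11651936244976616 0.01732377789253833 [ 0.46902897 -0.00877148  0.0754627 ] 40
[ 0.46968286 -0.00822426]
t 57.5 q [-0.23  0.25 -0.07  1.25 -0.    1.56] pos [ 0.5157 -0.0359  0.2561] yaw -12.7
  dp [0.0169, -0.0508, 0.1261] dr [-0.0, 0.0, -0.1]
 -- [0.4697, -0.0082, 0.13, -12.55]
```

View pics/w16.png

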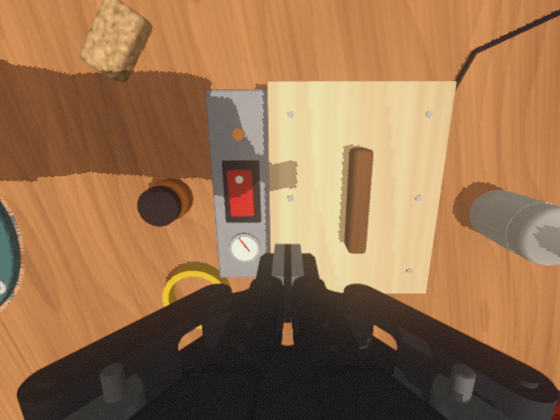

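The cover is seated at 92.0 mm and level, and the switch dot is at (239,180). Next I press it with the fingers closed.

>>> servo_tool --moves '[{"fingers": 0, "dp": [0.005, -0.015, 0.025], "dr": [0, 0, 0]}, {"fingers": 0, "dp": [0.01, -0.03, 0.055], "dr": [0, 0, 0]}, {"fingers": 0, "dp": [0.015, -0.045, 0.085], "dr": [0, 0, 0]}, {"fingers": 0, "dp": [0.019, -0.051, 0.11], "dr": [0, 0, 0]}, {"fingers": 0, "dp": [0.019, -0.051, 0.126], "dr": [0, 0, 0]}]'

```text
time: 57.92
ee_pos: [0.4676, -0.005, 0.1279]
tool_rot: [-2.45, -1.962, 0.004]
wrist_force: [0.1, -0.6, -0.3]
opening: 0.0002
gripper_force: 0.0
```

>>> servo_tool --moves '[{"fingers": 0, "dp": [0, 0, 0.008], "dr": [0, 0, 0]}, {"fingers": 0, "dp": [0, 0, 0.014], "dr": [0, 0, 0]}, {"fingers": 0, "dp": [0, 0, 0.02], "dr": [0, 0, 0]}, {"fingers": 0, "dp": [0, 0, 0.025], "dr": [0, 0, 0]}, {"fingers": 0, "dp": [0, 0, 0.028], "dr": [0, 0, 0]}]'

```text
time: 58.33
ee_pos: [0.47, -0.0062, 0.1023]
tool_rot: [2.452, 1.963, 0.0]
wrist_force: [-0.1, -0.2, 0.5]
opening: -0.0002
gripper_force: 0.0
```

>>> servo_tool --moves '[{"fingers": 0, "dp": [0, 0, 0.002], "dr": [0, 0, 0]}, {"fingers": 0, "dp": [0, 0, 0.004], "dr": [0, 0, 0]}, {"fingers": 0, "dp": [0, 0, 0.005], "dr": [0, 0, 0]}, {"fingers": 0, "dp": [0, 0, 0.006], "dr": [0, 0, 0]}, {"fingers": 0, "dp": [0, 0, 0.006], "dr": [0, 0, 0]}]'

```text
time: 58.75
ee_pos: [0.4698, -0.006, 0.0966]
tool_rot: [2.452, 1.963, 0.001]
wrist_force: [0.8, 0.0, 1.3]
opening: -0.0001
gripper_force: 0.6
```

>>> servo_tool --moves '[{"fingers": 0, "dp": [0, 0, 0.001], "dr": [0, 0, 0]}, {"fingers": 0, "dp": [0, 0, 0.0015], "dr": [0, 0, 0]}, {"fingers": 0, "dp": [0, 0, 0.002], "dr": [0, 0, 0]}, {"fingers": 0, "dp": [0, 0, 0.0025], "dr": [0, 0, 0]}, {"fingers": 0, "dp": [0, 0, 0.0025], "dr": [0, 0, 0]}]'

```text
time: 59.17
ee_pos: [0.4698, -0.0057, 0.0941]
tool_rot: [-2.452, -1.964, -0.002]
wrist_force: [1.7, 3.6, 4.6]
opening: 0.0
gripper_force: 2.5
```

>>> servo_tool --moves '[{"fingers": 0, "dp": [0, 0, 0.0005], "dr": [0, 0, 0]}, {"fingers": 0, "dp": [0, 0, 0.001], "dr": [0, 0, 0]}, {"fingers": 0, "dp": [0, 0, 0.0015], "dr": [0, 0, 0]}, {"fingers": 0, "dp": [0, 0, 0.0015], "dr": [0, 0, 0]}, {"fingers": 0, "dp": [0, 0, 0.0015], "dr": [0, 0, 0]}]'

```text
time: 59.58
ee_pos: [0.47, -0.0056, 0.0932]
tool_rot: [2.452, 1.964, 0.003]
wrist_force: [-2.1, 7.5, 16.2]
opening: -0.0003
gripper_force: 8.9
```

>>> servo_tool --moves '[{"fingers": 0, "dp": [0, 0, -0.005], "dr": [0, 0, 0]}, {"fingers": 0, "dp": [0, 0, -0.03], "dr": [0, 0, 0]}, {"fingers": 0, "dp": [0, 0, -0.07], "dr": [0, 0, 0]}, {"fingers": 0, "dp": [0, 0, -0.11], "dr": [0, 0, 0]}, {"fingers": 0, "dp": [-0.03, 0.03, -0.15], "dr": [0, 0, 0]}]'

```text
time: 60.0
ee_pos: [0.4838, -0.0295, 0.2344]
tool_rot: [2.45, 1.966, 0.0]
wrist_force: [2.1, -0.6, 0.6]
opening: -0.0001
gripper_force: 0.0
```

>>> servo_tool --moves '[{"fingers": 0, "dp": [-0.05, 0, 0], "dr": [0, 0, 0]}, {"fingers": 0, "dp": [-0.05, 0, 0], "dr": [0, 0, 0]}, {"fingers": 0, "dp": [-0.05, 0, 0], "dr": [0, 0, 0]}, {"fingers": 0, "dp": [-0.05, 0, 0], "dr": [0, 0, 0]}, {"fingers": 0, "dp": [-0.05, 0, 0], "dr": [0, 0, 0]}]'

```text
time: 60.42
ee_pos: [0.4745, -0.0797, 0.2306]
tool_rot: [-2.452, -1.963, 0.001]
wrist_force: [0.0, 0.4, 0.1]
opening: -0.0001
gripper_force: 0.0
```

```bash
python3 - <<'E'
from h import *
s,p,d=grab("wrist","w17");C=cam("wrist",s);P=cloud(C,d)
v=P-[*BX,0];a=np.radians(BYAW);X=v[...,0]*np.cos(a)+v[...,1]*np.sin(a);Y=-v[...,0]*np.sin(a)+v[...,1]*np.cos(a)
b=(abs(P[...,2]-.092)<.008)&(abs(X)<.1)&(abs(Y)<.12)&(abs(X)>.02)
A=np.c_[X[b],Y[b],np.ones(b.sum())];print("cover",np.linalg.lstsq(A,P[b][:,2],rcond=None)[0],b.sum(),rect(np.c_[X[b],Y[b]]))
b=(abs(P[...,2]-.071)<.01)&(abs(X+.116)<.010)&(abs(Y)<.022);A=np.c_[Y[b],np.ones(b.sum())];print("switch slope",np.linalg.lstsq(A,P[b][:,2],rcond=None)[0],b.sum())
print(s["time"],s["ee_pos"],s["wrist_force"])
E
```

```text
cover [-0.0012703  -0.00015808  0.09196498] 39059 (array([1.1, 1.4]), array([216.4, 170.7]), -90.0)
switch slope [-0.16440453  0.0713133 ] 1003
60.4167 [ 0.47445868 -0.07965783  0.23060353] [0.02062445 0.44332727 0.13471107]
```

```bash
python3 -c "
from workcell import job
print(job.close_job())"
```

```text
the job is handed in; nothing more can be done
None
```

I loaded the drying box, put the cover back on, pressed the switch on and handed the job in at about 60 s of the 210 s allowed; the hand-in gave no verdict, and the last measurements show the cover level and fully down, the switch at about 0.33 rad, and the one maple blank flat but beside the handle, not where I released it (probably the knock).

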